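# Stow the hex keys, stopper the flask and cam the bin tight

### The arm

A 6-joint arm with a two-finger parallel gripper is mounted at the origin on the work surface. World frame = base frame: x ahead of the robot, y to its left, z up, the work surface at z = 0. Lengths are in m, angles in rad, forces in N, time in s.
With the tool pointing down it reaches from about 0.3 to 0.85 m from the base axis. Payload 4.2 kg.
Tool frame: the origin (TCP) lies midway between the tips of the shut fingers; the grasp point (between the pads) lies r.grip_depth behind it (r.grip_depth is the distance from the TCP to the grasp point, in m); z points along the fingers, y is the line along which they close (so a half turn about z gives the same grasp; the last joint's range is limited). The gripper opens to 91 mm and grips with 3 to 60 N. Pads are 32 mm wide; open, the fingers measure 118 mm over their backs; the gripper's body (76 mm by 178 mm) begins 60 mm behind the grasp point.
Start: joints at [-1.122, 0.32, 1.565, -0, 1.257, -0.02], TCP at [0.26, -0.513, 0.214] pointing down, gripper open.
Joint ranges: [-3.11, 3.11], [-0.84, 2.01], [0.21, 2.61], [-1.34, 4.49], [0.05, 2.63], [-2.56, 2.56]. Speed limits (rad/s): [2.57, 2.57, 3.14, 3.14, 3.14, 3.14].

### API

Orientations are given as a 3x3 rotation matrix whose columns are the frame's x, y, z axes.
In Python, from workcell import sensors, eyes, order, r gives the robot as it stands.
- The arm moves only by the tool send_rows, never from a script. Its argument "rows" is a list of rows, each a list of 4 numbers: the shift along the world's x, y, z in units of 50 mm (1.0 is 50 mm), then the turn about the world's z in units of 5 degrees (1.0 is 5 degrees). In form: [[tx, ty, tz, twist], ...]. A call has exactly 5 rows; each row shifts and turns the commanded pose from where the row before left it; what a row does not reach is not made up. A row lasts 1/10 s, in which the tool goes at most 50 mm and 8.59 degrees, less where a joint would pass 70% of its speed; a pose out of reach is approached as far as the arm can. A call is refused whole if a number of a shift passes 1 or a number of a turn 1, either way. A call with a gripper value outside its range is refused whole. "jaw" is the closure, from 0 (fully open) to 1 (shut), set as the call begins (left out, the last holds). The fingers move at their own pace and stop on an object; "newtons" is the grip in N (left out, the last holds). Time passes only in rows, so rows that do not move let the fingers close, or fill a call up. It gives the time, the measured TCP pose, the force, the opening and the grip force at its end, in the units of the state.
- sensors.observe(): the state, without advancing time (a new reading comes with each control period).
- eyes.get_image(name): name is "scene" or "top" or "wrist"; returns (picture, depth): 400x640x3 uint8, blue, green, red; 400x640 float32, m along the optical axis (not along the pixel's ray), 0 where there is no reading.
- eyes.camera_info(name): a dict with "mtx" (3x3 intrinsics, pixels), "origin" and "attitude" of the camera in the world. Camera axes: x right, y up, looking along -z (the intrinsics and any distortion apply to the point x, -y, -z); pixel columns grow to the right and rows downward; lengths in m; the calibration is good to about 2 mm. A picture is of the moment at which its call begins: read the wrist's pose just before it. camera_info takes no time and is no camera call; for the wrist camera it gives the pose at the moment of the call.
- order.hand_in(): hands the job in; it is judged then, once.
The state is a dict: "time": time; "joint_pos": joint angles; "qvel": joint speeds; "joint_efforts": joint torques, N m; "position": TCP position; "orientation": TCP orientation; "force": force on the tool from outside, world axes, zero at the start; "torque": the same for the moment, N m; "width": opening from 0.0 (shut) to 1.0 (fully open); "gripper_force": force on a finger pad.
Only numpy, scipy, OpenCV 4.12 (cv2) and the standard library are available. Lean on these libraries where they do the work, as an engineer would, in place of code of your own. Each camera call takes 0.05 s, during which the arm holds its last target. There are 200 camera calls.

### The job

With the blue bin still drawn out, stand every hex key from the wooden block fully down in a free tube of the bin and press the rubber stopper fully home in the neck of the bin's flask. Then make sure the cam latch is turned open, push the bin in against its dock by the pull bar, and quarter-turn the cam clockwise to its locked end so that it draws the bin tight. Leave the other things on the shelf where they are.

Things in the scene. Friction and masses are not known exactly. Their poses are not given: they have to be found in the camera images.
- key0: T-handle hex key with a 5 mm thick steel shaft, 50 g, standing upright in the wooden block at the start (may be absent). Origin at the bottom tip of the shaft, z up along the shaft. Shaft from z = 0 to 100 mm; grey handle bar 14 mm (x) by 40 mm (y) by 18 mm high, its centre at z = 109 mm, top at 118 mm. Pinch the bar across its 14 mm.
- key1: T-handle hex key with a 6 mm thick steel shaft, 50 g, standing upright in the wooden block at the start (may be absent). Origin at the bottom tip of the shaft, z up along the shaft. Shaft from z = 0 to 100 mm; grey handle bar 14 mm (x) by 40 mm (y) by 18 mm high, its centre at z = 109 mm, top at 118 mm. Pinch the bar across its 14 mm.
- key2: T-handle hex key with a 7 mm thick steel shaft, 50 g, standing upright in the wooden block at the start (may be absent). Origin at the bottom tip of the shaft, z up along the shaft. Shaft from z = 0 to 100 mm; grey handle bar 14 mm (x) by 40 mm (y) by 18 mm high, its centre at z = 109 mm, top at 118 mm. Pinch the bar across its 14 mm.
- key3: T-handle hex key with a 8 mm thick steel shaft, 50 g, standing upright in the wooden block at the start (may be absent). Origin at the bottom tip of the shaft, z up along the shaft. Shaft from z = 0 to 100 mm; grey handle bar 14 mm (x) by 40 mm (y) by 18 mm high, its centre at z = 109 mm, top at 118 mm. Pinch the bar across its 14 mm.
- block: fixed light wooden block 110 (x) x 130 (y) x 55 mm high, origin at the centre of its underside; the hex keys stand in its four loose holes, tips 10 mm above the shelf, at x = -/+30 mm and y = -/+35 mm, shafts with 3 mm play in diameter
- stopper: black rubber stopper, 50 g, standing on the shelf plug down. Origin at the centre of the plug's foot, z up. Tapered plug 25 mm in diameter at the foot, 29 mm at z = 18 mm; above it a flange 42 mm in diameter from z = 18 to 30 mm (the grip).
- flask_mouth (a point): centre of the mouth of the aluminium flask fixed in the blue bin, 89.5 mm above the shelf; neck bore 33 mm, neck outside 38 mm in diameter and 16 mm tall, z up. It moves with the bin. A seated stopper has its flange on the rim, its foot 18 mm below this point.
- tube0 (a point): centre of the mouth of one of the four equal upright tubes (12 mm bore, 54 mm deep, 3 mm lead-in) in the grey insert of the blue bin, 67.5 mm above the shelf; x along the bin's slide, from the pull bar towards the cam, z up. Tubes are 48 mm apart in x, 60 mm in y, and move with the bin. Any key fits any tube.
- tube1 (a point): centre of the mouth of one of the four equal upright tubes (12 mm bore, 54 mm deep, 3 mm lead-in) in the grey insert of the blue bin, 67.5 mm above the shelf; x along the bin's slide, from the pull bar towards the cam, z up. Tubes are 48 mm apart in x, 60 mm in y, and move with the bin. Any key fits any tube.
- tube2 (a point): centre of the mouth of one of the four equal upright tubes (12 mm bore, 54 mm deep, 3 mm lead-in) in the grey insert of the blue bin, 67.5 mm above the shelf; x along the bin's slide, from the pull bar towards the cam, z up. Tubes are 48 mm apart in x, 60 mm in y, and move with the bin. Any key fits any tube.
- tube3 (a point): centre of the mouth of one of the four equal upright tubes (12 mm bore, 54 mm deep, 3 mm lead-in) in the grey insert of the blue bin, 67.5 mm above the shelf; x along the bin's slide, from the pull bar towards the cam, z up. Tubes are 48 mm apart in x, 60 mm in y, and move with the bin. Any key fits any tube.
- bin_pull (a point): middle of the steel pull bar on the front of the blue bin (10 mm thick, 70 mm long along y, 35 mm in front of the bin wall, 88 mm above the shelf); same axes as the tubes; push it along +x to slide the bin in.
- bin (a joint): how far in m the blue plastic bin (100 x 200 mm, rim 65 mm above the shelf) is drawn out of its dock: 0 = fully home, 0.05 = fully out. Slides with 2 N of friction. Spring bumpers in the last 7 mm (up to 8 N) push it back to about 5 mm when it is pushed home and let go; the cam catches it from there.
- cam (a joint): angle in rad of the steel cam latch on the dock behind the bin, clockwise seen from above: 0 = open (stop), 1.5 = locked (stop); stays as left (0.06 N m; some 0.3 N m while drawing). Its spiral arm hooks a pin at the bin's rear and draws the bin home from up to 8 mm out. It must be open (below about 0.1) while the bin is pushed in, else the arm bars the pin's way.
- cam_grip (a point): on the cam's vertical axis, in the middle height of its bar handle, 112 mm above the shelf; the bar is 56 mm along this point's x, 12 mm thick along y, 26 mm high (99 to 125 mm above the shelf); pinch from above and turn. At cam = 0 its x is the bin's x. The axis is 105 mm from the centre of the closed bin.
- rear_light: white bicycle rear light 30 x 36 x 22 mm; bystander, leave it where it is. Origin at the underside
- crank_puller: stainless steel crank puller lying, 70 mm long, 22 mm thick; bystander, leave it where it is. Origin at the underside
- pad_dish: white ceramic dish of brake pads, 94 mm in diameter, 28 mm high; bystander, leave it where it is. Origin at the underside
- bell: brass bicycle bell 52 mm in diameter, 35 mm high; bystander, leave it where it is. Origin at the underside
- patch_tin: flat metal tin 55 x 85 x 22 mm; bystander, leave it where it is. Origin at the underside
- padlock: brass padlock 45 x 50 x 22 mm with shackle, lying; bystander, leave it where it is. Origin at the underside
- wrench: steel wrench lying flat; bystander, leave it where it is. Origin at the underside
Mind the look-alikes: they are no part of the job. Leave any yellow look-alike of the key0 alone.

How it is judged:
By the outcome, as a careful person would: the job done as asked, in the order asked, and still so for the second after the job is handed in, with the robot touching nothing.
Of key0, key1, key2, key3 only 2 to 4 are there at a start; the rules pass over those that are not, and their reading is None.
At some moment in a run one of stopper may be knocked a few centimetres aside while the robot is not near it.
It also fails if it takes over 210 s, if anything falls off the work surface, if the arm or the gripper's body presses on something with over 40 N, if the wrist force passes 120 N, or if a joint passes its speed limit or range.

## Working session

There is one attempt and no reset: what is moved stays moved. The work goes in short steps, Python scripts to look and compute and a tool call to move; the robot and the scene stay as the last step left them, time stands still between calls to the robot, and variables do not carry over. Pictures are saved under pics/ and viewed, at most 14 in all, crops included, and the job is handed in when it is done.

Besides the shell and the picture viewer there is one more tool, called as name([rows], argument=value, ...), one row to a line, values as JSON. send_rows: Moves the arm, as the interface text tells. Its arguments: {"type":"object","properties":{"rows":{"type":"array"},"jaw":{"type":"number"},"newtons":{"type":"number"}},"required":["rows"]}

```bash
mkdir -p pics; ls
python3 - <<'E'
from workcell import sensors, eyes, order, r
import cv2,numpy as np
print(sensors.observe()); print(r.grip_depth)
for n in("scene","top","wrist"):
    print(n,eyes.camera_info(n)); p,d=eyes.get_image(n); cv2.imwrite(f"pics/{n}0.png",p); np.savez(f"pics/{n}0.npz",p=p,d=d)
E
```

```text
pics
{'time': 0.0, 'joint_pos': array([-1.12200622e+00,  3.20273691e-01,  1.56571919e+00, -2.56737325e-05,
        1.25741835e+00, -2.00232748e-02]), 'qvel': array([ 6.39699995e-05, -7.56534013e-04,  2.77549802e-04,  1.41016229e-03,
        8.80181964e-05,  9.67169544e-04]), 'joint_efforts': array([ 1.65431211e-03, -4.12460554e+01, -2.31970543e+01,  7.31637608e-02,
        4.57948213e-02, -1.69601221e-04]), 'position': array([ 0.25954966, -0.51248622,  0.21311517]), 'orientation': array([[ 8.92101480e-01,  4.51834362e-01, -8.11040653e-04],
       [ 4.51835090e-01, -8.92099995e-01,  1.62789021e-03],
       [ 1.20073734e-05, -1.81869990e-03, -9.99998346e-01]]), 'force': array([ 0.30081023,  0.39865976, -0.37162844]), 'torque': array([-0.04725928,  0.04872012,  0.03490642]), 'gripper_force': 0.0, 'width': 1.0018270846648922}
0.0188
scene {'mtx': array([[360.95025647,   0.        , 318.84781924],
       [  0.        , 360.95025647, 195.5271399 ],
       [  0.        ,   0.        ,   1.        ]]), 'origin': array([1.07487083, 0.10959833, 0.85867598]), 'attitude': array([[-0.22245671, -0
[... 190 characters left out ...]
   [  0.        , 481.83007211, 199.23916819],
       [  0.        ,   0.        ,   1.        ]]), 'origin': array([ 0.38147181, -0.01825727,  1.23720519]), 'attitude': array([[ 0.00957489,  0.98077575, -0.19490317],
       [-0.99994362,  0.00849628, -0.00636935],
       [-0.00459095,  0.19495316,  0.98080181]])}
wrist {'mtx': array([[297.71407951,   0.        , 326.31962759],
       [  0.        , 297.71407951, 198.49850457],
       [  0.        ,   0.        ,   1.        ]]), 'origin': array([ 0.32811654, -0.47895241,  0.38462598]), 'attitude': array([[ 0.45080121,  0.8592377 ,  0.24184468],
       [-0.89262308,  0.43440107,  0.12049796],
       [-0.00152119, -0.27019676,  0.96280392]])}
```

View pics/top0.png

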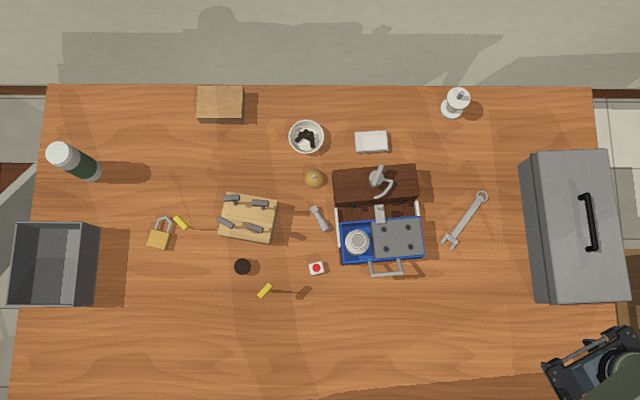

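View pics/scene0.png

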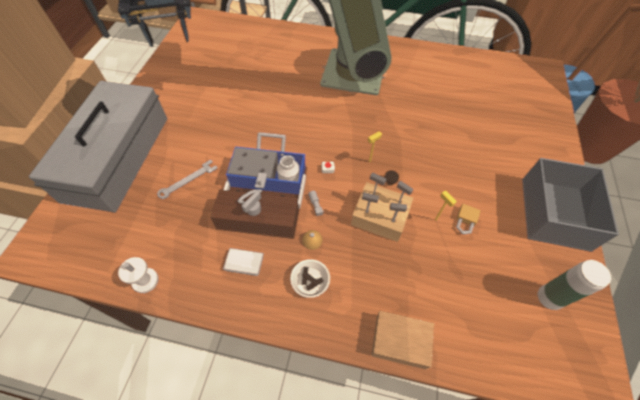

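The top view shows the block with four grey handles around (248,217), the stopper at (243,267), the bin at (380,240), the flask at (357,242) and the cam at (380,180). Two yellow look-alikes stand at (180,222) and (264,290).

```bash
cat > h.py <<'E'
from workcell import sensors, eyes, order, r
import cv2,numpy as np
def snap(n,f=None):
    c=eyes.camera_info(n); p,d=eyes.get_image(n)
    if f: cv2.imwrite(f"pics/{f}.png",p)
    return c,p,d
def dep(c,d,u,v,k=1):   # pixel -> world by depth
    z=np.median(d[int(v)-k:int(v)+k+1,int(u)-k:int(u)+k+1]); K=c['mtx']
    q=np.array([(u-K[0,2])/K[0,0],-(v-K[1,2])/K[1,1],-1])*z
    return c['origin']+c['attitude']@q
def ray(c,u,v,h):       # pixel -> world on plane z=h
    K=c['mtx']; q=c['attitude']@np.array([(u-K[0,2])/K[0,0],-(v-K[1,2])/K[1,1],-1])
    return c['origin']+q*(h-c['origin'][2])/q[2]
def cloud(c,d):
    K=c['mtx']; v,u=np.mgrid[:400,:640]
    q=np.stack([(u-K[0,2])/K[0,0],-(v-K[1,2])/K[1,1],-np.ones_like(d)],-1)*d[...,None]
    return q@c['attitude'].T+c['origin']
def proj(c,P):
    q=(np.asarray(P)-c['origin'])@c['attitude']; K=c['mtx']
    return np.stack([K[0,0]*q[...,0]/-q[...,2]+K[0,2],-K[1,1]*q[...,1]/-q[...,2]+K[1,2]],-1)
def st():
    s=sensors.observe(); R=s['orientation']
    print('t%.1f'%s['time'],'pos',(s['position']*1e3).round(1),'tipy deg %.1f'%np.degrees(np.arctan2(R[1,1],R[0,1])),'F',s['force'].round(1),'w',round(s['width']*91,1),'g',round(s['gripper_force'],1)); return s
E
python3 - <<'E'
from h import *
c=eyes.camera_info('top'); z=np.load('pics/top0.npz')
for n,u,v in[('k',232,198),('k',261,204),('k',227,224),('k',255,227),('block',246,212),('stop',243,266),('y1',180,222),('y2',264,290),('flask',357,240),('t',384,224),('t',408,224),('t',384,249),('t',408,248),('pull',386,274),('cam',377,175),('lamp',316,268),('crank',318,218),('bell',314,179),('dock',345,185)]:
    print(n,(dep(c,z['d'],u,v)*1e3).round())
E
```

```text
k [603. 198. 128.]
k [590. 129. 126.]
k [542. 207. 125.]
k [535. 141. 127.]
block [583. 176.  54.]
stop [450. 182.  29.]
y1 [547. 320. 117.]
y2 [391. 117. 117.]
flask [ 519. -103.   17.]
t [ 553. -166.   67.]
t [ 554. -225.   65.]
t [ 497. -171.   15.]
t [ 495. -223.   66.]
pull [ 431. -166.   91.]
cam [ 663. -144.  123.]
lamp [447.   0.  24.]
crank [575.  -3.  16.]
bell [675.   8.  28.]
dock [650. -70.  70.]
```

send_rows([
  [0.35, 0.39, 0.02, 0.84],
  [0.35, 0.39, 0.02, 0.84],
  [0.35, 0.39, 0.02, 0.84],
  [0.35, 0.39, 0.02, 0.84],
  [0.35, 0.39, 0.02, 0.84],
], jaw=0.4, newtons=20)

```text
time: 0.65
position: [0.3478, -0.4145, 0.2187]
orientation: [[0.669, 0.743, -0.0], [0.743, -0.669, 0.0], [0.0, -0.001, -1.0]]
force: [0.1, -0.1, -0.6]
width: 0.613
gripper_force: 0.0
```

send_rows([
  [0.35, 0.39, 0.02, 0.84],
  [0.35, 0.39, 0.02, 0.84],
  [0.35, 0.39, 0.02, 0.84],
  [0.35, 0.39, 0.02, 0.84],
  [0.35, 0.39, 0.02, 0.84],
])

```text
time: 1.15
position: [0.4353, -0.317, 0.2238]
orientation: [[0.358, 0.934, -0.0], [0.934, -0.358, 0.0], [0.0, -0.0, -1.0]]
force: [0.0, 1.0, -0.6]
width: 0.599
gripper_force: 0.0
```

send_rows([
  [0.35, 0.39, 0.02, 0.84],
  [0.35, 0.39, 0.02, 0.84],
  [0.35, 0.39, 0.02, 0.84],
  [0.35, 0.39, 0.02, 0.84],
  [0.35, 0.39, 0.02, 0.84],
])

```text
time: 1.65
position: [0.5228, -0.2195, 0.2287]
orientation: [[-0.001, 1.0, -0.0], [1.0, 0.001, 0.0], [0.0, -0.0, -1.0]]
force: [0.1, 1.1, 0.1]
width: 0.599
gripper_force: 0.0
```

send_rows([
  [0, 0, 0, 0],
  [0, 0, 0, 0],
  [0, 0, 0, 0],
  [0, 0, 0, 0],
  [0, 0, 0, 0],
])

```text
time: 2.15
position: [0.5218, -0.2211, 0.229]
orientation: [[0.004, 1.0, -0.0], [1.0, -0.004, -0.0], [-0.0, -0.0, -1.0]]
force: [0.0, -0.2, 0.4]
width: 0.603
gripper_force: 0.0
```

Run:
```python
from h import *
st(); c,p,d=snap('wrist','w1'); np.savez('pics/w1.npz',p=p,d=d,**c); print(c['origin'],c['attitude'].round(3))
```

```text
t2.1 pos [ 521.8 -221.1  229. ] tipy deg -0.2 F [ 0.  -0.2  0.4] w 54.8 g 0.0
[ 0.52225224 -0.14533056  0.40041643] [[ 1.     0.005  0.001]
 [-0.005  0.963  0.271]
 [ 0.    -0.271  0.963]]
```

View pics/w1.png

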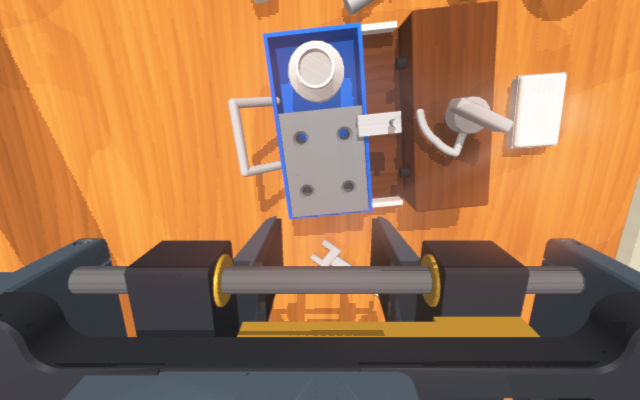

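The wrist view shows the tube mouths at (301,137), (344,132), (307,190) and (348,185), the flask mouth at (317,70), the pull bar at (240,138) and the cam bar from (455,112) to (510,127). The cam is partly turned, so I take a second wrist view nearer to compare.

```bash
cat >> h.py <<'E'
def tubes(c,p,d,show=True):
    """hole mouths in the grey insert: dark/blue blobs inside the grey; returns pixel + world at 67.5"""
    g=p.astype(int); sat=g.max(2)-g.min(2); X=cloud(c,d)
    ins=((sat<25)&(abs(X[...,2]-.0675)<.006)&(X[...,0]>.42)&(X[...,0]<.66)&(X[...,1]<-.07)&(X[...,1]>-.30)).astype(np.uint8)
    n,l,s,_=cv2.connectedComponentsWithStats(ins); k=1+np.argmax(s[1:,4]); ins=(l==k).astype(np.uint8)
    print('insert z %.4f'%np.median(X[...,2][ins>0]))
    cs,h=cv2.findContours(ins,cv2.RETR_CCOMP,cv2.CHAIN_APPROX_NONE)
    out=[]
    for q,hh in zip(cs,h[0]):
        if hh[3]>=0 and len(q)>=12:
            e=cv2.fitEllipse(q); out.append((e[0],ray(c,*e[0],.0675)))
            if show: print('hole',np.round(e[0],1),np.round(e[1],1),(out[-1][1]*1e3).round(1))
    return out
E
python3 - <<'E'
from h import *
z=np.load('pics/w1.npz'); c={k:z[k] for k in('mtx','origin','attitude')}; p,d=z['p'],z['d']
tubes(c,p,d)
X=cloud(c,d)
for u,v in[(303,70),(317,70),(317,48),(240,138),(480,117),(455,112),(508,127),(320,150)]: print(u,v,(X[v,u]*1e3).round(1))
# cam bar: points z 115..130 at x>.6
def blob(lo,hi,x0,x1,y0,y1):
    m=(X[...,2]>lo)&(X[...,2]<hi)&(X[...,0]>x0)&(X[...,0]<x1)&(X[...,1]>y0)&(X[...,1]<y1)
    m=m.astype(np.uint8); n,l,s,_=cv2.connectedComponentsWithStats(m)
    for k in range(1,n):
        if s[k,4]>60:
            P=X[l==k]; rr=cv2.minAreaRect((P[:,:2]*1e3).astype(np.float32)); print('blob',s[k,4],'zmed',(np.median(P[:,2])*1e3).round(1),'rect',np.round(rr[0],1),np.round(rr[1],1),round(rr[2],1))
print('cam');blob(.120,.130,.6,.72,-.25,-.05)
print('pull');blob(.08,.1,.38,.46,-.25,-.05)
print('neck');blob(.084,.096,.46,.6,-.16,-.05)
E
```

```text
insert z 0.0681
hole [307.4 190.5] [10.2 11. ] [ 500.2 -229.2   67.5]
hole [348.3 186.4] [10.3 11. ] [ 547.3 -224.7   67.5]
hole [301.1 138.3] [11.4 12. ] [ 494.5 -170.1   67.5]
hole [343.9 134. ] [11.8 12.2] [ 541.5 -165.6   67.5]
303 70 [494.9 -93.8  17.7]
317 70 [511.6 -94.1  19. ]
317 48 [513.9 -84.5  91.2]
240 138 [ 434.9 -167.5   93.5]
480 117 [ 659.9 -147.9  124.4]
455 112 [ 644.  -143.4  107.5]
508 127 [ 687.2 -156.8  122.8]
320 150 [ 515.2 -182.9   67.7]
cam
blob 839 zmed 123.3 rect [ 665.  -146.2] [12.2 55.8] 66.5
pull
blob 1020 zmed 92.0 rect [ 439.  -167.7] [23.5 79.6] 4.8
neck
blob 384 zmed 89.8 rect [ 511.7 -100.9] [37.1 36.8] 89.1
```

send_rows([
  [0, 0.4, -0.4, 0],
  [0, 0.4, -0.4, 0],
  [0, 0.4, -0.2, 0],
  [0, 0, 0, 0],
  [0, 0, 0, 0],
])

```text
time: 2.7
position: [0.5225, -0.1609, 0.1793]
orientation: [[0.002, 1.0, 0.001], [1.0, -0.002, -0.001], [-0.001, 0.001, -1.0]]
force: [-0.3, -0.5, 0.5]
width: 0.602
gripper_force: 0.0
```

Run:
```python
from h import *
st(); c,p,d=snap('wrist','w2'); np.savez('pics/w2.npz',p=p,d=d,**c); tubes(c,p,d)
```

```text
t2.7 pos [ 522.5 -160.9  179.3] tipy deg -0.1 F [-0.3 -0.5  0.5] w 54.7 g 0.0
insert z 0.0681
hole [304.8 256.8] [ 9.5 11.7] [ 500.  -228.1   67.5]
hole [350.  252.9] [ 9.9 11.6] [ 547.2 -223.8   67.5]
hole [297.8 202.8] [11.3 12.4] [ 494.5 -169.1   67.5]
hole [345.3 198.4] [11.  12.6] [ 541.6 -164.8   67.5]
```

send_rows([
  [0, 0.2, 0.5, 0],
  [0, 0.6, 0.5, 0],
  [0, 0.7, 0.2, 0],
  [0, 0.7, 0, 0],
  [0, 0.7, 0, 0],
])

```text
time: 3.25
position: [0.5232, -0.0154, 0.2406]
orientation: [[0.004, 1.0, 0.004], [1.0, -0.004, -0.001], [-0.001, 0.004, -1.0]]
force: [0.6, 0.1, -0.5]
width: 0.6
gripper_force: 0.0
```

send_rows([
  [0, 0.7, 0, 0],
  [0, 0.7, 0, 0],
  [0, 0.7, 0, 0],
  [0, 0.4, 0, 0],
  [0, 0, 0, 0],
])

```text
time: 3.75
position: [0.5231, 0.1109, 0.2398]
orientation: [[0.0, 1.0, 0.002], [1.0, -0.0, 0.001], [0.001, 0.002, -1.0]]
force: [0.1, -0.4, 0.4]
width: 0.6
gripper_force: 0.0
```

Run:
```python
from h import *
st(); c,p,d=snap('wrist','w3'); np.savez('pics/w3.npz',p=p,d=d,**c); X=cloud(c,d)
def blob(lo,hi,x0,x1,y0,y1,mn=60):
    m=((X[...,2]>lo)&(X[...,2]<hi)&(X[...,0]>x0)&(X[...,0]<x1)&(X[...,1]>y0)&(X[...,1]<y1)).astype(np.uint8)
    n,l,s,_=cv2.connectedComponentsWithStats(m)
    for k in range(1,n):
        if s[k,4]>mn:
            P=X[l==k]; rr=cv2.minAreaRect((P[:,:2]*1e3).astype(np.float32)); print('blob',s[k,4],'z',(np.median(P[:,2])*1e3).round(1),'col',p[l==k].mean(0).round(),'rect',np.round(rr[0],1),np.round(rr[1],1),round(rr[2],1))
print('handles');blob(.119,.14,.35,.75,.0,.3)
print('stopper');blob(.024,.04,.38,.52,.1,.25)
```

```text
t3.8 pos [523.1 110.9 239.8] tipy deg -0.0 F [ 0.1 -0.4  0.4] w 54.6 g 0.0
handles
blob 730 z 128.3 col [134. 149. 177.] rect [547.4 211.5] [40.1 14. ] 62.6
blob 769 z 128.2 col [124. 137. 167.] rect [605.7 201.5] [14.4 39.3] 2.3
blob 604 z 128.4 col [131. 141. 162.] rect [535.5 142.6] [39.9 14. ] 72.2
blob 634 z 128.3 col [125. 134. 155.] rect [594.5 132.9] [39.5 13.9] 87.5
stopper
blob 927 z 30.6 col [46. 63. 90.] rect [451.3 185.3] [41.  40.5] 0.3
```

View pics/w3.png

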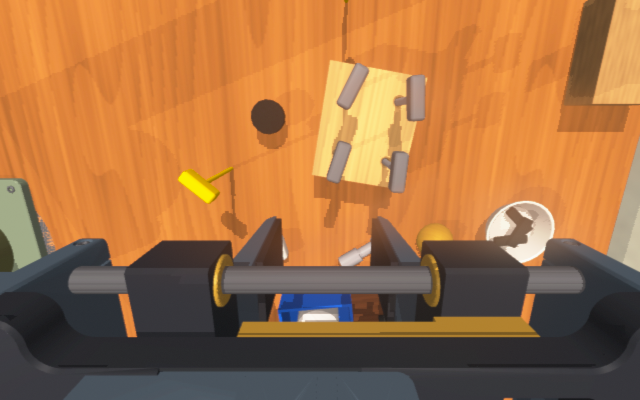

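send_rows([
  [0.5, 0.2, 0, -0.5],
  [0.5, 0.2, 0, 0],
  [0.43, 0.04, -0.3, 0],
  [0, 0, -0.6, 0],
  [0, 0, -0.7, 0],
], jaw=0.65)

```text
time: 4.3
position: [0.5959, 0.1296, 0.1593]
orientation: [[0.048, 0.999, 0.004], [0.999, -0.048, -0.0], [0.0, 0.004, -1.0]]
force: [-0.0, -0.0, -0.4]
width: 0.353
gripper_force: 0.0
```

send_rows([
  [0, 0, -0.6, 0],
  [0, 0, -0.4, 0],
  [0, 0, -0.2, 0],
  [0, 0, 0, 0],
  [0, 0, 0, 0],
])

```text
time: 4.8
position: [0.5949, 0.1309, 0.1001]
orientation: [[0.047, 0.999, 0.002], [0.999, -0.047, 0.0], [0.0, 0.002, -1.0]]
force: [0.1, -0.3, -0.4]
width: 0.35
gripper_force: 0.0
```

Run:
```python
from h import *
st(); c,p,d=snap('wrist','w4')
```

```text
t4.8 pos [594.9 130.9 100.1] tipy deg -2.7 F [ 0.1 -0.3 -0.4] w 31.8 g 0.0
```

View pics/w4.png

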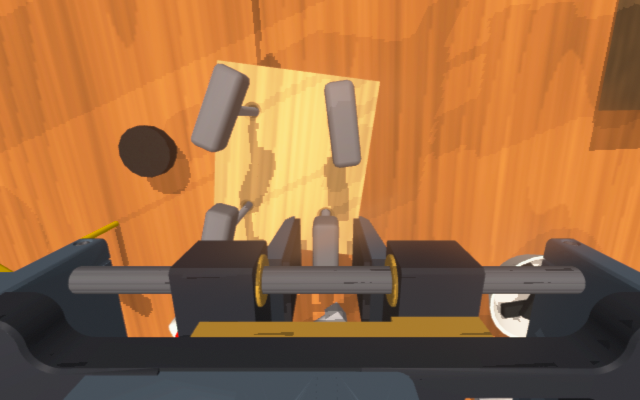

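send_rows([
  [0, 0, 0, 0],
  [0, 0, 0, 0],
  [0, 0, 0, 0],
  [0, 0, 0.2, 0],
  [0, 0, 0.3, 0],
], jaw=1, newtons=30)

```text
time: 5.35
position: [0.5932, 0.1315, 0.124]
orientation: [[0.046, 0.999, -0.002], [0.999, -0.046, -0.0], [-0.0, -0.002, -1.0]]
force: [0.5, -0.0, 0.2]
width: 0.15
gripper_force: 30.0
```

send_rows([
  [0, 0, 0.5, 0],
  [0, 0, 0.5, 0],
  [0, 0, 0.4, 0],
  [0, 0, 0.1, 0],
  [0, 0, 0, 0],
])

```text
time: 5.85
position: [0.5941, 0.1316, 0.1999]
orientation: [[0.046, 0.999, 0.002], [0.999, -0.046, 0.0], [0.0, 0.002, -1.0]]
force: [0.6, 0.7, -1.7]
width: 0.153
gripper_force: 30.0
```

Run:
```python
from h import *
st(); c,p,d=snap('wrist','w5'); cc,pp,dd=snap('top','t5'); np.savez('pics/t5.npz',d=dd)
cv2.imwrite('pics/j5.png',np.vstack([p[100:400,100:500],cv2.resize(pp[150:300,180:380],(400,300),interpolation=2)]))
```

```text
t5.8 pos [594.1 131.6 199.9] tipy deg -2.6 F [ 0.6  0.7 -1.7] w 13.9 g 30.0
```

View pics/j5.png

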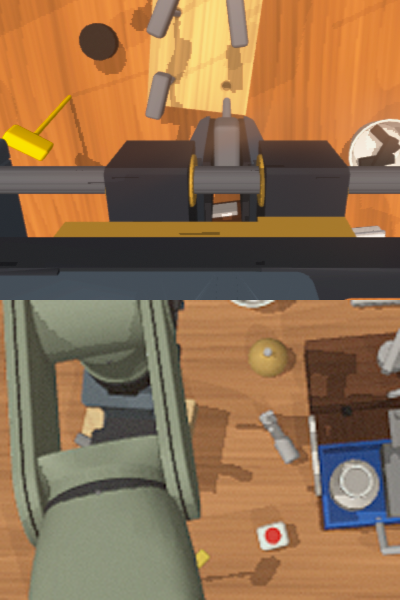

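send_rows([
  [-0.1, -0.4, 0, 0.4],
  [-0.1, -0.6, 0, 0.4],
  [-0.1, -0.7, 0, 0.4],
  [-0.1, -0.7, 0, 0.4],
  [-0.1, -0.7, 0, 0],
])

```text
time: 6.45
position: [0.5677, -0.0246, 0.1974]
orientation: [[-0.094, 0.996, -0.003], [0.996, 0.094, 0.0], [0.0, -0.003, -1.0]]
force: [-0.1, -0.3, -0.8]
width: 0.15
gripper_force: 30.0
```

send_rows([
  [-0.1, -0.7, 0, 0],
  [-0.1, -0.7, 0, 0],
  [-0.1, -0.7, 0, 0],
  [-0.1, -0.7, 0, 0],
  [-0.03, -0.7, 0, 0],
])

```text
time: 6.95
position: [0.5459, -0.1996, 0.1975]
orientation: [[-0.093, 0.996, -0.003], [0.996, 0.093, 0.001], [0.001, -0.003, -1.0]]
force: [0.8, -0.3, -0.6]
width: 0.153
gripper_force: 30.0
```

send_rows([
  [0, -0.4, 0, 0],
  [0, -0.17, 0, 0],
  [0, 0, 0, 0],
  [0, 0, 0, 0],
  [0, 0, 0, 0],
])

```text
time: 7.45
position: [0.5473, -0.2257, 0.1987]
orientation: [[-0.095, 0.996, -0.0], [0.996, 0.095, 0.001], [0.001, -0.0, -1.0]]
force: [0.1, 0.2, -0.7]
width: 0.155
gripper_force: 30.0
```

Run:
```python
from h import *
s=st(); c,p,d=snap('wrist','w6'); X=cloud(c,d)
T=s['position']
print('pred tip px',proj(c,T+[0,0,-.09]),proj(c,T+[0,.0,-.01]))
M=np.linalg.norm(X[...,:2]-T[:2]-[0,.005],axis=-1)<.02
m=M&(X[...,2]>.09)&(X[...,2]<.19)
v,u=np.nonzero(m); o=np.argsort(X[m][:,2])
for z0 in np.arange(.095,.19,.01):
    k=m&(abs(X[...,2]-z0)<.005)
    if k.sum()>3: print(round(z0,3),k.sum(),(np.median(X[k],0)*1e3).round(1),'xrange',(X[k][:,0].min()*1e3).round(1),(X[k][:,0].max()*1e3).round(1))
```

```text
t7.5 pos [ 547.3 -225.7  198.7] tipy deg 5.4 F [ 0.1  0.2 -0.7] w 14.1 g 30.0
pred tip px [326.19481649 200.97459749] [326.16028932 234.88887235]
0.115 21 [ 547.6 -221.9  115.5] xrange 544.2 550.5
0.125 29 [ 546.8 -222.   124.6] xrange 544.3 550.4
0.135 25 [ 547.6 -221.8  135.6] xrange 544.4 550.2
0.145 30 [ 547.1 -221.8  145.5] xrange 544.0 550.1
0.155 35 [ 546.8 -221.8  155. ] xrange 544.0 550.0
0.165 9 [ 546.8 -221.6  162.3] xrange 545.3 549.0
```

send_rows([
  [0, 0, -0.4, 0],
  [0, 0, -0.3, 0],
  [0, 0, -0.2, 0],
  [0, 0, -0.2, 0],
  [0, 0, 0, 0],
])

```text
time: 8.0
position: [0.5467, -0.2263, 0.1427]
orientation: [[-0.094, 0.996, -0.002], [0.996, 0.094, 0.001], [0.001, -0.002, -1.0]]
force: [0.3, 0.2, -0.7]
width: 0.153
gripper_force: 30.0
```

send_rows([
  [0, 0, -0.2, 0],
  [0, 0, -0.2, 0],
  [0, 0, -0.2, 0],
  [0, 0, -0.18, 0],
  [0, 0, 0, 0],
])

```text
time: 8.5
position: [0.5467, -0.2267, 0.1036]
orientation: [[-0.093, 0.996, -0.002], [0.996, 0.093, 0.001], [0.001, -0.002, -1.0]]
force: [0.7, -0.1, 0.1]
width: 0.149
gripper_force: 30.0
```

send_rows([
  [0, 0, 0, 0],
  [0, 0, 0, 0],
  [0, 0, 0.3, 0],
  [0, 0, 0.7, 0],
  [0.1, 0.3, 0.8, 0],
], jaw=0.65)

```text
time: 9.0
position: [0.5513, -0.2128, 0.1953]
orientation: [[-0.092, 0.996, -0.002], [0.996, 0.092, 0.0], [0.0, -0.002, -1.0]]
force: [-0.3, 0.2, -0.1]
width: 0.35
gripper_force: 0.0
```

send_rows([
  [0.1, 0.6, 0, -0.6],
  [0.1, 0.7, 0, 0],
  [0.1, 0.8, 0, 0],
  [0.1, 0.8, 0, 0],
  [0.1, 0.8, 0, 0],
])

```text
time: 9.5
position: [0.5775, -0.0255, 0.1957]
orientation: [[-0.041, 0.999, 0.002], [0.999, 0.041, -0.0], [-0.0, 0.001, -1.0]]
force: [-0.4, -0.3, 0.1]
width: 0.35
gripper_force: 0.0
```

send_rows([
  [0.1, 0.8, 0, 0],
  [0.1, 0.8, 0, 0],
  [0.1, 0.8, 0, 0],
  [0.1, 0.8, 0, 0],
  [0.1, 0.7, 0, 0],
])

```text
time: 10.0
position: [0.6024, 0.1701, 0.1956]
orientation: [[-0.042, 0.999, 0.001], [0.999, 0.042, 0.0], [0.0, 0.001, -1.0]]
force: [0.5, -0.7, 0.4]
width: 0.35
gripper_force: 0.0
```

send_rows([
  [0.08, 0.5, 0, 0],
  [0, 0.16, 0, 0],
  [0, 0, 0, 0],
  [0, 0, 0, 0],
  [0, 0, 0, 0],
])

```text
time: 10.5
position: [0.6062, 0.1995, 0.1952]
orientation: [[-0.04, 0.999, 0.0], [0.999, 0.04, -0.0], [-0.0, 0.0, -1.0]]
force: [0.4, -0.3, 1.3]
width: 0.35
gripper_force: 0.0
```

Run:
```python
from h import *
st(); c,p,d=snap('wrist','w7')
```

```text
t10.5 pos [606.2 199.5 195.2] tipy deg 2.3 F [ 0.4 -0.3  1.3] w 31.9 g 0.0
```

View pics/w7.png

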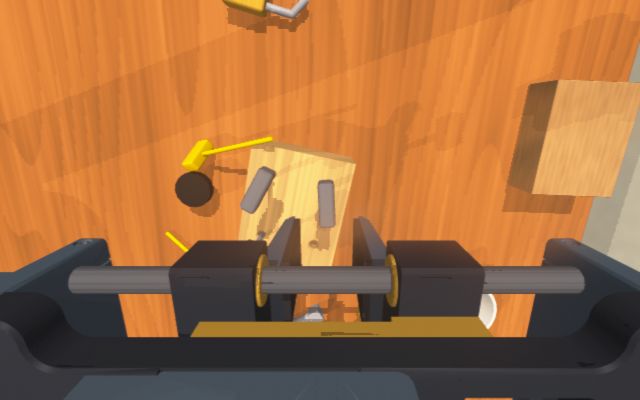

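send_rows([
  [0, 0.03, -0.4, 0],
  [0, 0, -0.6, 0],
  [0, 0, -0.6, 0],
  [0, 0, -0.3, 0],
  [0, 0, 0, 0],
])

```text
time: 11.05
position: [0.6046, 0.2009, 0.0975]
orientation: [[-0.04, 0.999, -0.005], [0.999, 0.04, -0.002], [-0.002, -0.005, -1.0]]
force: [0.3, -0.0, 0.3]
width: 0.351
gripper_force: 0.0
```

send_rows([
  [0, 0, 0, 0],
  [0, 0, 0, 0],
  [0, 0, 0, 0],
  [0, 0, 0.2, 0],
  [0, 0, 0.3, 0],
], jaw=1)

```text
time: 11.55
position: [0.6058, 0.2024, 0.1254]
orientation: [[-0.041, 0.999, -0.001], [0.999, 0.041, -0.0], [-0.0, -0.001, -1.0]]
force: [-0.1, -0.2, -0.9]
width: 0.153
gripper_force: 30.0
```

send_rows([
  [0, 0, 0.5, 0],
  [0, 0, 0.5, 0],
  [0, 0, 0.4, 0],
  [0, 0, 0.1, 0],
  [0, 0, 0, 0],
])

```text
time: 12.05
position: [0.6066, 0.2027, 0.2013]
orientation: [[-0.041, 0.999, 0.002], [0.999, 0.041, 0.001], [0.001, 0.002, -1.0]]
force: [-0.0, 0.1, -0.5]
width: 0.153
gripper_force: 30.0
```

send_rows([
  [-0.2, -0.4, 0, 0.3],
  [-0.2, -0.6, 0, 0.3],
  [-0.2, -0.7, 0, 0],
  [-0.2, -0.8, 0, 0],
  [-0.2, -0.8, 0, 0],
])

```text
time: 12.55
position: [0.5548, 0.0363, 0.1985]
orientation: [[-0.094, 0.996, -0.003], [0.996, 0.094, -0.0], [0.0, -0.003, -1.0]]
force: [1.1, -0.8, -0.7]
width: 0.151
gripper_force: 30.0
```

send_rows([
  [-0.2, -0.8, 0, 0],
  [-0.2, -0.8, 0, 0],
  [-0.2, -0.8, 0, 0],
  [-0.2, -0.8, 0, 0],
  [-0.2, -0.7, 0, 0],
])

```text
time: 13.05
position: [0.5048, -0.159, 0.1986]
orientation: [[-0.093, 0.996, -0.002], [0.996, 0.093, 0.001], [0.001, -0.002, -1.0]]
force: [-0.1, -0.1, 0.1]
width: 0.154
gripper_force: 30.0
```

send_rows([
  [-0.1, -0.7, 0, 0],
  [-0.03, -0.5, 0, 0],
  [0, -0.23, 0, 0],
  [0, 0, 0, 0],
  [0, 0, 0, 0],
])

```text
time: 13.55
position: [0.4996, -0.228, 0.1993]
orientation: [[-0.094, 0.996, -0.001], [0.996, 0.094, 0.001], [0.002, -0.001, -1.0]]
force: [-1.0, 0.4, 0.3]
width: 0.149
gripper_force: 30.0
```

```bash
cat >> h.py <<'E'
def held(tube=True):
    s=st(); c,p,d=snap('wrist'); X=cloud(c,d); T=s['position']
    m=(np.linalg.norm(X[...,:2]-T[:2]-[0,.004],axis=-1)<.012)&(X[...,2]>T[2]-.088)&(X[...,2]<T[2]-.04)
    P=X[m]; w=np.ptp(P[:,0]); rr=w/2
    for a,b in((-.09,-.065),(-.065,-.04)):
        Q=P[(P[:,2]>T[2]+a)&(P[:,2]<T[2]+b)]; print('shaft',len(Q),'z%.0f'%(a*1e3),'cx %.1f w %.1f neary %.1f'%(1e3*(Q[:,0].min()+Q[:,0].max())/2,1e3*np.ptp(Q[:,0]),1e3*Q[:,1].max()))
    return c,p,d,X
E
python3 - <<'E'
from h import *
c,p,d,X=held()
# standing handles in bin
m=((X[...,2]>.12)&(X[...,2]<.14)&(X[...,1]<-.14)&(X[...,0]<.6)).astype(np.uint8); n,l,s,_=cv2.connectedComponentsWithStats(m)
for k in range(1,n):
    if s[k,4]>50: print('bin key top',(np.percentile(X[l==k],90,axis=0)*1e3).round(1),(X[l==k].mean(0)*1e3).round(1))
E
```

```text
t13.6 pos [ 499.6 -228.   199.3] tipy deg 5.4 F [-1.   0.4  0.3] w 13.5 g 30.0
shaft 67 z-90 cx 499.2 w 7.8 neary -224.5
shaft 99 z-65 cx 499.4 w 8.0 neary -224.5
bin key top [ 551.3 -207.9  132.2] [ 545.5 -223.7  130.4]
bin key top [ 501.8 -225.   139.3] [ 498.9 -225.8  131. ]
```

send_rows([
  [0.015, 0, -0.4, 0],
  [0, 0, -0.3, 0],
  [0, 0, -0.2, 0],
  [0, 0, -0.2, 0],
  [0, 0, 0, 0],
])

```text
time: 14.1
position: [0.5, -0.228, 0.1438]
orientation: [[-0.094, 0.996, -0.002], [0.996, 0.094, 0.001], [0.001, -0.002, -1.0]]
force: [-0.7, -0.2, 0.2]
width: 0.151
gripper_force: 30.0
```

send_rows([
  [0, 0, -0.2, 0],
  [0, 0, -0.2, 0],
  [0, 0, -0.2, 0],
  [0, 0, -0.2, 0],
  [0, 0, 0, 0],
])

```text
time: 14.6
position: [0.5004, -0.2291, 0.1043]
orientation: [[-0.093, 0.996, -0.0], [0.996, 0.093, 0.0], [0.0, -0.0, -1.0]]
force: [-0.0, 0.6, -0.4]
width: 0.151
gripper_force: 30.0
```

send_rows([
  [0, 0, 0, 0],
  [0, 0, 0, 0],
  [0, 0, 0.3, 0],
  [0, 0, 0.7, 0],
  [0.1, 0.3, 0.8, 0],
], jaw=0.65)

```text
time: 15.1
position: [0.5045, -0.2146, 0.1947]
orientation: [[-0.092, 0.996, -0.003], [0.996, 0.092, 0.001], [0.001, -0.003, -1.0]]
force: [0.4, -0.8, -0.2]
width: 0.352
gripper_force: 0.0
```

send_rows([
  [0.1, 0.6, 0, -0.8],
  [0.1, 0.7, 0, -0.8],
  [0.1, 0.8, 0, -0.8],
  [0.1, 0.8, 0, -0.8],
  [0.1, 0.8, 0, -0.8],
])

```text
time: 15.6
position: [0.5306, -0.0275, 0.1951]
orientation: [[0.256, 0.967, 0.001], [0.967, -0.256, -0.0], [0.0, 0.001, -1.0]]
force: [-0.2, 0.4, 0.7]
width: 0.348
gripper_force: 0.0
```

send_rows([
  [0.1, 0.8, 0, -0.64],
  [0, 0.8, 0, 0],
  [0, 0.8, 0, 0],
  [0, 0.6, 0, 0],
  [0, 0.43, 0, 0],
])

```text
time: 16.1
position: [0.5353, 0.1447, 0.1949]
orientation: [[0.305, 0.952, 0.0], [0.952, -0.305, 0.0], [0.0, 0.0, -1.0]]
force: [0.3, -0.0, 0.2]
width: 0.351
gripper_force: 0.0
```

send_rows([
  [0, 0, -0.4, 0],
  [0, 0, -0.6, 0],
  [0, 0, -0.6, 0],
  [0, 0, -0.3, 0],
  [0, 0, 0, 0],
])

```text
time: 16.6
position: [0.5338, 0.1421, 0.0976]
orientation: [[0.306, 0.952, -0.005], [0.952, -0.306, -0.001], [-0.003, -0.005, -1.0]]
force: [0.6, 0.4, 0.0]
width: 0.351
gripper_force: 0.0
```

Run:
```python
from h import *
st(); c,p,d=snap('wrist','w8')
```

```text
t16.6 pos [533.8 142.1  97.6] tipy deg -17.8 F [0.6 0.4 0. ] w 32.0 g 0.0
```

View pics/w8.png

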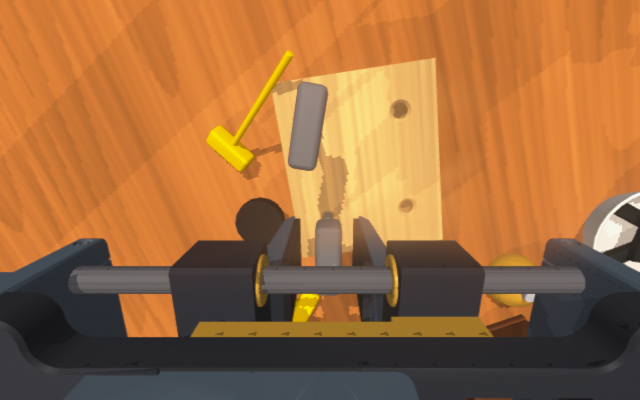

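Run:
```python
from h import *
c,p,d=snap('wrist'); X=cloud(c,d)
for u,v in[(232,148),(215,135),(245,165),(290,55),(250,122),(262,220),(275,105),(308,125),(305,305)]: print(u,v,(X[v,u]*1e3).round(),p[v,u])
c,p,d=snap('top','t8'); X=cloud(c,d)
hsv=cv2.cvtColor(p,cv2.COLOR_BGR2HSV); m=cv2.inRange(hsv,(24,150,120),(34,255,255)); n,l,s,ce=cv2.connectedComponentsWithStats(m)
for k in range(1,n):
    if s[k,4]>15: print('yellow',ce[k].round(),s[k,4],(np.median(X[l==k],0)*1e3).round())
```

```text
232 148 [475. 213.  20.] [  0 208 245]
215 135 [466. 227.  20.] [  0 228 249]
245 165 [480. 197.  20.] [  0 134 176]
290 55 [549. 254.  76.] [  0 182 233]
250 122 [502. 227.  37.] [ 27 119 179]
262 220 [480. 149.  30.] [44 57 75]
275 105 [527. 232.  56.] [114 199 245]
308 125 [549. 213. 128.] [124 132 146]
305 305 [483.  49.  16.] [  0 179 223]
yellow [218. 236.] 27 [522. 242.  56.]
yellow [299. 256.] 87 [477.  43.  14.]
yellow [286. 269.] 43 [445.  77.   7.]
```

The y1 look-alike had been standing unsupported. It has toppled by itself and now leans on the block edge, its handle at (232,148). The stopper has shifted to about (0.480, 0.149). Carrying on with key C, which sits between the fingers at (328,240).

send_rows([
  [0, 0, 0, 0],
  [0, 0, 0, 0],
  [0, 0, 0, 0],
  [0, 0, 0.2, 0],
  [0, 0, 0.3, 0],
], jaw=1)

```text
time: 17.25
position: [0.5349, 0.1424, 0.1251]
orientation: [[0.306, 0.952, -0.002], [0.952, -0.306, -0.0], [-0.001, -0.002, -1.0]]
force: [0.5, 0.2, -0.9]
width: 0.151
gripper_force: 30.0
```

send_rows([
  [0, 0, 0.5, 0],
  [0, 0, 0.5, 0],
  [0, 0, 0.4, 0],
  [0, 0, 0.1, 0],
  [0, 0, 0, 0],
])

```text
time: 17.75
position: [0.5358, 0.1426, 0.2009]
orientation: [[0.306, 0.952, 0.002], [0.952, -0.306, 0.0], [0.001, 0.002, -1.0]]
force: [0.3, 0.4, -1.3]
width: 0.151
gripper_force: 30.0
```

send_rows([
  [0.12, -0.4, 0, 0.8],
  [0, -0.6, 0, 0.8],
  [0, -0.7, 0, 0.8],
  [0, -0.7, 0, 0.8],
  [0, -0.7, 0, 0.8],
])

```text
time: 18.25
position: [0.5405, -0.0137, 0.1984]
orientation: [[-0.041, 0.999, -0.003], [0.999, 0.041, 0.0], [0.0, -0.003, -1.0]]
force: [-0.2, 1.0, -0.4]
width: 0.153
gripper_force: 30.0
```

send_rows([
  [0, -0.7, 0, 0.64],
  [0, -0.7, 0, 0],
  [0, -0.7, 0, 0],
  [0, -0.6, 0, 0],
  [0, -0.36, 0, 0],
])

```text
time: 18.75
position: [0.5405, -0.1674, 0.1983]
orientation: [[-0.092, 0.996, -0.003], [0.996, 0.092, 0.0], [0.001, -0.003, -1.0]]
force: [-0.3, 1.1, 0.1]
width: 0.152
gripper_force: 30.0
```

send_rows([
  [0, 0, 0, 0],
  [0, 0, 0, 0],
  [0, 0, 0, 0],
  [0, 0, 0, 0],
  [0, 0, 0, 0],
])

```text
time: 19.25
position: [0.5416, -0.1646, 0.2]
orientation: [[-0.095, 0.996, 0.0], [0.996, 0.095, 0.0], [0.0, 0.0, -1.0]]
force: [-0.8, 0.8, -0.2]
width: 0.148
gripper_force: 30.0
```

Run:
```python
from h import *
c,p,d,X=held(); tubes(c,p,d)
```

```text
t19.2 pos [ 541.6 -164.6  200. ] tipy deg 5.4 F [-0.8  0.8 -0.2] w 13.4 g 30.0
shaft 41 z-90 cx 541.0 w 4.3 neary -162.2
shaft 64 z-65 cx 541.5 w 5.0 neary -162.3
insert z 0.0681
hole [326.2 189.8] [10.8 12. ] [ 541.6 -164.7   67.5]
hole [281.2 190.1] [11.  11.9] [ 494.6 -169.4   67.5]
```

send_rows([
  [0.01, 0, -0.4, 0],
  [0, 0, -0.3, 0],
  [0, 0, -0.2, 0],
  [0, 0, -0.2, 0],
  [0, 0, 0, 0],
])

```text
time: 19.8
position: [0.5413, -0.1651, 0.1437]
orientation: [[-0.094, 0.996, -0.002], [0.996, 0.094, 0.001], [0.001, -0.002, -1.0]]
force: [-0.3, 0.8, 0.0]
width: 0.148
gripper_force: 30.0
```

send_rows([
  [0, 0, -0.2, 0],
  [0, 0, -0.2, 0],
  [0, 0, -0.2, 0],
  [0, 0, -0.22, 0],
  [0, 0, 0, 0],
])

```text
time: 20.3
position: [0.5418, -0.1655, 0.1032]
orientation: [[-0.093, 0.996, -0.001], [0.996, 0.093, 0.0], [0.0, -0.001, -1.0]]
force: [-2.4, -0.3, 2.5]
width: 0.151
gripper_force: 30.0
```

send_rows([
  [0, 0, 0, 0],
  [0, 0, 0, 0],
  [0, 0, 0.3, 0],
  [0, 0, 0.7, 0],
  [0, 0.3, 0.8, 0],
], jaw=0.65)

```text
time: 20.8
position: [0.5413, -0.1512, 0.1936]
orientation: [[-0.092, 0.996, -0.003], [0.996, 0.092, 0.0], [0.001, -0.003, -1.0]]
force: [1.5, -0.3, 0.5]
width: 0.351
gripper_force: 0.0
```

send_rows([
  [0.12, 0.6, 0, -0.8],
  [0, 0.7, 0, -0.8],
  [0, 0.7, 0, -0.8],
  [0, 0.7, 0, -0.8],
  [0, 0.7, 0, -0.8],
])

```text
time: 21.3
position: [0.5479, 0.0209, 0.1939]
orientation: [[0.256, 0.967, 0.0], [0.967, -0.256, 0.0], [0.0, 0.0, -1.0]]
force: [-0.0, -0.3, 1.3]
width: 0.354
gripper_force: 0.0
```

send_rows([
  [0, 0.7, 0, -0.8],
  [0, 0.7, 0, -0.8],
  [0, 0.7, 0, -0.8],
  [0, 0.7, 0, -0.16],
  [0, 0.6, 0, 0],
])

```text
time: 21.8
position: [0.5479, 0.1913, 0.1938]
orientation: [[0.461, 0.888, 0.0], [0.888, -0.461, 0.0], [0.0, 0.0, -1.0]]
force: [0.5, -0.7, -0.5]
width: 0.352
gripper_force: 0.0
```

send_rows([
  [0, 0.45, 0, 0],
  [0, 0, 0, 0],
  [0, 0, 0, 0],
  [0, 0, 0, 0],
  [0, 0, 0, 0],
])

```text
time: 22.3
position: [0.5481, 0.2109, 0.194]
orientation: [[0.462, 0.887, 0.0], [0.887, -0.462, -0.0], [-0.0, 0.0, -1.0]]
force: [1.1, -0.7, 0.1]
width: 0.352
gripper_force: 0.0
```

Run:
```python
from h import *
s=st(); c,p,d=snap('wrist','w9'); X=cloud(c,d)
m=((X[...,2]>.119)&(X[...,2]<.14)&(X[...,0]>.4)&(abs(X[...,1]-.2)<.1)).astype(np.uint8); n,l,q,_=cv2.connectedComponentsWithStats(m)
for k in range(1,n):
    if q[k,4]>60: P=X[l==k]; print('h',cv2.minAreaRect((P[:,:2]*1e3).astype(np.float32)),P[:,2].mean())
hsv=cv2.cvtColor(p,cv2.COLOR_BGR2HSV); m=cv2.inRange(hsv,(24,180,100),(34,255,255)); n,l,q,ce=cv2.connectedComponentsWithStats(m)
for k in range(1,n):
    if q[k,4]>40 and ce[k][1]<300: P=X[l==k]*1e3; i=P[:,2].argmax(); print('yellow',ce[k].round(),P.min(0).round(),P.max(0).round(),'highest',P[i].round())
m=((p.max(2)<95)&(abs(X[...,2]-.03)<.008)).astype(np.uint8); n,l,q,ce=cv2.connectedComponentsWithStats(m)
for k in range(1,n):
    if q[k,4]>300 and ce[k][1]<300: P=X[l==k]; print('stop',cv2.minAreaRect((P[:,:2]*1e3).astype(np.float32)),P[:,2].mean())
```

```text
t22.3 pos [548.1 210.9 194. ] tipy deg -27.5 F [ 1.1 -0.7  0.1] w 32.0 g 0.0
h ((547.1710815429688, 212.18521118164062), (39.5626220703125, 13.436244010925293), 62.61393356323242) 0.12803922414919963
yellow [275. 198.] [455. 194.  12.] [584. 278. 365.] highest [584. 278. 365.]
```

View pics/w9.png

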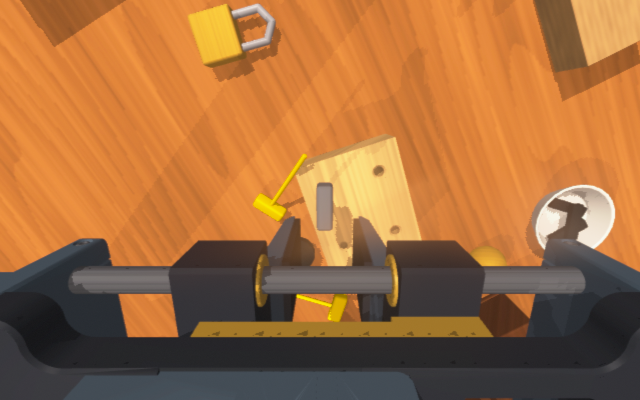

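send_rows([
  [-0.02, 0.02, -0.4, 0],
  [0, 0, -0.6, 0],
  [0, 0, -0.6, 0],
  [0, 0, -0.27, 0],
  [0, 0, 0, 0],
])

```text
time: 22.85
position: [0.5459, 0.2121, 0.0987]
orientation: [[0.461, 0.887, -0.004], [0.887, -0.461, -0.002], [-0.003, -0.003, -1.0]]
force: [0.1, 0.3, 0.1]
width: 0.348
gripper_force: 0.0
```

send_rows([
  [0, 0, 0, 0],
  [0, 0, 0, 0],
  [0, 0, 0, 0],
  [0, 0, 0.2, 0],
  [0, 0, 0.3, 0],
], jaw=1)

```text
time: 23.35
position: [0.5468, 0.213, 0.126]
orientation: [[0.461, 0.887, -0.001], [0.887, -0.461, -0.0], [-0.0, -0.0, -1.0]]
force: [0.2, -0.1, -0.0]
width: 0.155
gripper_force: 30.0
```

send_rows([
  [0, 0, 0.5, 0],
  [0, 0, 0.5, 0],
  [0, 0, 0.4, 0],
  [0, 0, 0.1, 0],
  [0, 0, 0, 0],
])

```text
time: 23.85
position: [0.5474, 0.2132, 0.2017]
orientation: [[0.461, 0.888, 0.002], [0.888, -0.461, 0.001], [0.002, 0.002, -1.0]]
force: [0.1, -0.6, -0.0]
width: 0.146
gripper_force: 30.0
```

send_rows([
  [-0.1, -0.4, 0, 0.8],
  [-0.1, -0.6, 0, 0.8],
  [-0.1, -0.7, 0, 0.8],
  [-0.1, -0.7, 0, 0.8],
  [-0.1, -0.7, 0, 0.8],
])

```text
time: 24.35
position: [0.5208, 0.0567, 0.1991]
orientation: [[0.126, 0.992, -0.003], [0.992, -0.126, -0.0], [-0.001, -0.003, -1.0]]
force: [-0.4, -0.8, -1.1]
width: 0.152
gripper_force: 30.0
```

send_rows([
  [-0.1, -0.7, 0, 0.8],
  [-0.1, -0.7, 0, 0.8],
  [-0.1, -0.7, 0, 0.8],
  [-0.1, -0.7, 0, 0.18],
  [-0.1, -0.7, 0, 0],
])

```text
time: 24.85
position: [0.4958, -0.1181, 0.1992]
orientation: [[-0.095, 0.995, -0.002], [0.995, 0.095, 0.001], [0.001, -0.002, -1.0]]
force: [1.3, 1.0, -0.1]
width: 0.151
gripper_force: 30.0
```

send_rows([
  [-0.06, -0.7, 0, 0],
  [0, -0.35, 0, 0],
  [0, 0, 0, 0],
  [0, 0, 0, 0],
  [0, 0, 0, 0],
])

```text
time: 25.35
position: [0.4937, -0.1685, 0.1999]
orientation: [[-0.096, 0.995, -0.001], [0.995, 0.096, 0.001], [0.001, -0.001, -1.0]]
force: [-0.5, -0.3, -0.8]
width: 0.152
gripper_force: 30.0
```

Run:
```python
from h import *
c,p,d,X=held(); tubes(c,p,d)
```

```text
t25.4 pos [ 493.7 -168.5  199.9] tipy deg 5.5 F [-0.5 -0.3 -0.8] w 13.8 g 30.0
shaft 53 z-90 cx 493.6 w 5.4 neary -167.6
shaft 68 z-65 cx 494.0 w 5.7 neary -167.6
insert z 0.0681
hole [326.2 190.6] [11.  12.2] [ 493.7 -169.4   67.5]
```

send_rows([
  [0.005, 0.022, -0.4, 0],
  [0, 0, -0.3, 0],
  [0, 0, -0.2, 0],
  [0, 0, -0.2, 0],
  [0, 0, 0, 0],
])

```text
time: 25.9
position: [0.4936, -0.1677, 0.1443]
orientation: [[-0.096, 0.995, -0.002], [0.995, 0.096, 0.001], [0.001, -0.002, -1.0]]
force: [0.1, -0.4, -0.7]
width: 0.152
gripper_force: 30.0
```

send_rows([
  [0, 0, -0.2, 0],
  [0, 0, -0.2, 0],
  [0, 0, -0.2, 0],
  [0, 0, -0.23, 0],
  [0, 0, 0, 0],
])

```text
time: 26.4
position: [0.4954, -0.1688, 0.1039]
orientation: [[-0.095, 0.995, 0.002], [0.995, 0.095, -0.001], [-0.001, 0.002, -1.0]]
force: [0.9, -0.1, 2.3]
width: 0.151
gripper_force: 30.0
```

send_rows([
  [0, 0, 0, 0],
  [0, 0, 0, 0],
  [0, 0, 0.3, 0],
  [0, 0, 0.7, 0],
  [0, 0.3, 0.8, 0],
], jaw=0.65)

```text
time: 26.9
position: [0.4933, -0.154, 0.1935]
orientation: [[-0.093, 0.996, -0.004], [0.996, 0.093, 0.001], [0.001, -0.003, -1.0]]
force: [0.4, 0.0, 0.0]
width: 0.343
gripper_force: 0.0
```

send_rows([
  [-0.05, 0.6, 0, 0],
  [-0.05, 0.7, 0, 0],
  [-0.05, 0.7, 0, 0],
  [-0.05, 0.7, 0, 0],
  [-0.06, 0.7, 0, 0],
])

```text
time: 27.4
position: [0.4808, 0.0179, 0.1937]
orientation: [[-0.095, 0.995, -0.0], [0.995, 0.095, -0.0], [0.0, -0.0, -1.0]]
force: [0.8, -0.3, -0.4]
width: 0.351
gripper_force: 0.0
```

send_rows([
  [0, 0.7, 0, 0],
  [0, 0.6, 0, 0],
  [0, 0.3, 0, 0],
  [0, 0, 0, 0],
  [0, 0, 0, 0],
])

```text
time: 27.9
position: [0.481, 0.0963, 0.1936]
orientation: [[-0.096, 0.995, -0.001], [0.995, 0.096, -0.001], [-0.001, -0.001, -1.0]]
force: [1.0, 0.5, 0.7]
width: 0.348
gripper_force: 0.0
```

Run:
```python
from h import *
s=st(); c,p,d=snap('wrist','w10'); X=cloud(c,d)
m=((p.max(2)<110)&(abs(X[...,2]-.03)<.006)).astype(np.uint8); n,l,q,ce=cv2.connectedComponentsWithStats(m)
for k in range(1,n):
    if q[k,4]>150: P=X[l==k]; print('stop',ce[k].round(),[np.round(a,1) for a in cv2.minAreaRect((P[:,:2]*1e3).astype(np.float32))],P[:,2].mean(),(P.mean(0)*1e3).round(1))
```

```text
t27.9 pos [481.   96.3 193.6] tipy deg 5.5 F [1.  0.5 0.7] w 31.7 g 0.0
stop [325. 138.] [array([474.8, 146.5]), array([39.4, 39.7]), np.float64(39.5)] 0.030641226829506474 [474.7 146.8  30.6]
```

View pics/w10.png

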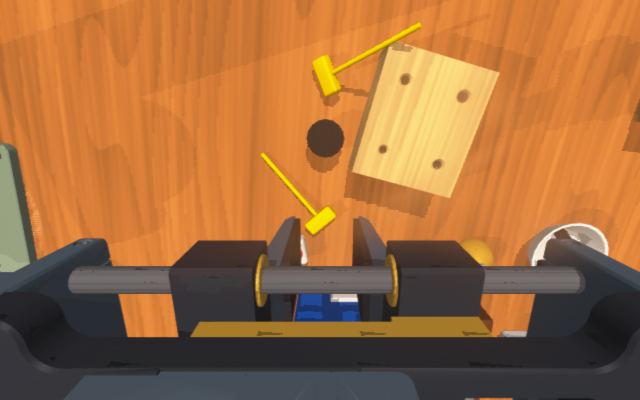

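send_rows([
  [-0.12, 0.2, 0, -0.98],
  [0, 0.2, 0, -0.98],
  [0, 0.2, 0, -0.98],
  [0, 0.2, 0, -0.98],
  [0, 0.2, 0, -0.98],
], jaw=0.43)

```text
time: 28.45
position: [0.4754, 0.1456, 0.1939]
orientation: [[0.331, 0.944, -0.0], [0.943, -0.331, -0.0], [-0.0, 0.0, -1.0]]
force: [-0.7, 0.1, 0.4]
width: 0.573
gripper_force: 0.0
```

send_rows([
  [0, 0, 0, -0.98],
  [0, 0, 0, -0.98],
  [0, 0, 0, -0.98],
  [0, 0, 0, -0.98],
  [0, 0, 0, -0.98],
])

```text
time: 28.95
position: [0.4754, 0.1453, 0.1939]
orientation: [[0.693, 0.721, -0.0], [0.721, -0.693, -0.0], [-0.0, 0.0, -1.0]]
force: [0.5, 0.3, 0.4]
width: 0.569
gripper_force: 0.0
```

send_rows([
  [0, 0, 0, -0.98],
  [0, 0, 0, -0.98],
  [0, 0, 0, -0.98],
  [0, 0, 0, -0.98],
  [0, 0, 0, -0.98],
])

```text
time: 29.45
position: [0.4754, 0.1452, 0.1939]
orientation: [[0.929, 0.369, -0.0], [0.369, -0.929, -0.0], [-0.0, 0.0, -1.0]]
force: [-0.1, -0.1, -0.5]
width: 0.568
gripper_force: 0.0
```

send_rows([
  [0, 0, -0.5, 0],
  [0, 0, -0.6, 0],
  [0, 0, -0.5, 0],
  [0, 0, 0, 0],
  [0, 0, 0, 0],
])

```text
time: 29.95
position: [0.4757, 0.1458, 0.1143]
orientation: [[0.928, 0.373, -0.0], [0.373, -0.928, -0.0], [-0.0, 0.0, -1.0]]
force: [0.0, 1.0, 0.4]
width: 0.571
gripper_force: 0.0
```

Run:
```python
from h import *
s=st(); c,p,d=snap('wrist','w11')
c,p,d=snap('top');
```

```text
t29.9 pos [475.7 145.8 114.3] tipy deg -68.1 F [0.  1.  0.4] w 52.0 g 0.0
```

View pics/w11.png

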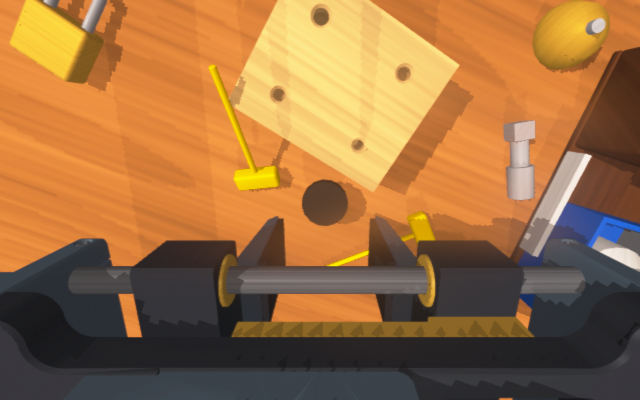

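Run:
```python
from h import *
s=st(); c,p,d=snap('wrist'); X=cloud(c,d)
m=((p.max(2)<120)&(abs(X[...,2]-.03)<.006)).astype(np.uint8); n,l,q,ce=cv2.connectedComponentsWithStats(m)
for k in range(1,n):
    if q[k,4]>150: P=X[l==k]; print('stop',ce[k].round(),q[k,4],[np.round(a,1) for a in cv2.minAreaRect((P[:,:2]*1e3).astype(np.float32))],P[:,2].mean())
T=s['position'];y=s['orientation'][:,1];x=s['orientation'][:,0]
B=X-np.array([.4748,.1467,0]); a=B@y; b=B@x
# obstacles in finger corridors
for sg in(1,-1):
    m=(abs(b)<.018)&(sg*a>.022)&(sg*a<.043)&(X[...,2]>.008)&(X[...,2]<.1)
    print(sg,m.sum(),(X[m].mean(0)*1e3).round() if m.any() else '')
```

```text
t30.1 pos [476.5 146.5 115.4] tipy deg -68.1 F [-0.1  0.5  0.1] w 51.9 g 0.0
stop [615. 107.] 1323 [array([636.2, -50.4]), array([97.2, 43. ]), np.float64(36.5)] 0.029833389947493037
stop [325. 203.] 1555 [array([475.6, 146.9]), array([39.8, 39.9]), np.float64(15.7)] 0.03043079622962167
stop [545. 246.] 263 [array([513.7, -60.5]), array([45.6,  3.2]), np.float64(5.9)] 0.030364151012049197
stop [634. 243.] 213 [array([ 548.8, -136.4]), array([17.4,  3.3]), np.float64(6.2)] 0.029404761522285355
1 1 [506. 117.  56.]
-1 3 [474. 193.  11.]
```

send_rows([
  [0, 0, -0.4, 0],
  [0, 0, -0.5, 0],
  [0, 0, -0.5, 0],
  [0, 0, -0.3, 0],
  [0, 0, -0.2, 0],
])

```text
time: 30.6
position: [0.4756, 0.1467, 0.0189]
orientation: [[0.927, 0.374, 0.001], [0.374, -0.927, 0.0], [0.001, 0.0, -1.0]]
force: [-1.3, 0.2, 1.2]
width: 0.569
gripper_force: 0.6
```

send_rows([
  [0, 0, -0.1, 0],
  [0, 0, 0, 0],
  [0, 0, 0, 0],
  [0, 0, 0, 0],
  [0, 0, 0, 0],
])

```text
time: 31.1
position: [0.4755, 0.1467, 0.0145]
orientation: [[0.927, 0.374, 0.001], [0.374, -0.927, 0.0], [0.001, 0.0, -1.0]]
force: [-1.4, -1.1, -0.7]
width: 0.57
gripper_force: 0.6
```

send_rows([
  [0, 0, 0, 0],
  [0, 0, 0, 0],
  [0, 0, 0, 0],
  [0, 0, 0, 0],
  [0, 0, 0, 0],
], jaw=1, newtons=40)

```text
time: 31.6
position: [0.476, 0.1468, 0.0144]
orientation: [[0.927, 0.374, 0.002], [0.374, -0.927, 0.0], [0.002, 0.0, -1.0]]
force: [0.2, 0.2, 3.7]
width: 0.449
gripper_force: 40.0
```

send_rows([
  [0, 0, 0.3, 0],
  [0, 0, 0.6, 0],
  [0, 0, 0.7, 0],
  [0, 0, 0.7, 0],
  [0, 0, 0.5, 0],
])

```text
time: 32.1
position: [0.4756, 0.1467, 0.1559]
orientation: [[0.927, 0.374, 0.002], [0.374, -0.927, 0.0], [0.002, 0.0, -1.0]]
force: [-0.2, -0.4, -0.9]
width: 0.45
gripper_force: 40.0
```

send_rows([
  [0.07, -0.2, 0, 0.98],
  [0.07, -0.3, 0, 0.98],
  [0.07, -0.3, 0, 0.98],
  [0.07, -0.3, 0, 0.98],
  [0.07, -0.3, 0, 0.98],
])

```text
time: 32.6
position: [0.4924, 0.076, 0.1535]
orientation: [[0.686, 0.727, -0.001], [0.727, -0.686, -0.0], [-0.001, -0.001, -1.0]]
force: [-0.1, 0.1, -0.2]
width: 0.45
gripper_force: 40.0
```

Run:
```python
from h import *
st()
for f in('w1','w2'):
    z=np.load(f'pics/{f}.npz'); c={k:z[k] for k in('mtx','origin','attitude')}; p,d=z['p'],z['d']; X=cloud(c,d)
    m=((abs(X[...,2]-.0905)<.004)&(np.linalg.norm(X[...,:2]-[.512,-.101],axis=-1)<.03)).astype(np.uint8)
    P=X[m>0]; print(f,'z',np.median(P[:,2]))
    cs,h=cv2.findContours(m,cv2.RETR_CCOMP,cv2.CHAIN_APPROX_NONE)
    for q,hh in zip(cs,h[0]):
        if len(q)>30: e=cv2.fitEllipse(q); w=np.array([ray(c,*t[0],.09) for t in q]); (cx,cy),R=cv2.minEnclosingCircle((w[:,:2]*1e3).astype(np.float32)); print('inner' if hh[3]>=0 else 'outer',np.round(e[0],1),np.round(e[1],1),(ray(c,*e[0],.09)*1e3).round(1),'circ',round(cx,1),round(cy,1),round(R,1))
```

```text
t32.6 pos [492.4  76.  153.5] tipy deg -43.3 F [-0.1  0.1 -0.2] w 41.0 g 40.0
w1 z 0.08985687689307892
outer [314.9  66.5] [38.3 41.7] [ 511.6 -100.5   90. ] circ 511.6 -100.8 18.9
inner [314.9  66.8] [34.4 37. ] [ 511.6 -100.7   90. ] circ 511.6 -101.0 17.1
w2 z 0.08997183220517083
outer [312.9 133.1] [42.8 44.2] [ 511.4 -100.2   90. ] circ 511.4 -100.6 18.9
inner [313. 133.] [38.3 39.9] [ 511.6 -100.1   90. ] circ 511.4 -100.5 17.1
```

send_rows([
  [0.07, -0.4, 0, 0.98],
  [0.07, -0.4, 0, 0.98],
  [0.07, -0.4, 0, 0.98],
  [0.07, -0.4, 0, 0.98],
  [0.07, -0.4, 0, 0.98],
])

```text
time: 33.1
position: [0.5099, -0.0242, 0.1534]
orientation: [[0.323, 0.946, -0.001], [0.946, -0.323, 0.0], [-0.0, -0.001, -1.0]]
force: [0.2, 0.5, -0.3]
width: 0.447
gripper_force: 40.0
```

send_rows([
  [0.02, -0.4, 0, 0.98],
  [0, -0.4, 0, 0.98],
  [0, -0.3, 0, 0.98],
  [0, -0.2, 0, 0.98],
  [0, -0.2, 0, 0.98],
])

```text
time: 33.6
position: [0.5107, -0.0989, 0.1534]
orientation: [[-0.098, 0.995, -0.001], [0.995, 0.098, 0.0], [0.0, -0.001, -1.0]]
force: [0.2, 0.3, 0.5]
width: 0.448
gripper_force: 40.0
```

send_rows([
  [0, 0, 0, 0],
  [0, 0, 0, 0],
  [0, 0, 0, 0],
  [0, 0, 0, 0],
  [0, 0, 0, 0],
])

```text
time: 34.1
position: [0.5113, -0.0979, 0.154]
orientation: [[-0.095, 0.995, 0.0], [0.995, 0.095, 0.0], [0.0, 0.0, -1.0]]
force: [-0.3, 0.5, -0.2]
width: 0.449
gripper_force: 40.0
```

Run:
```python
from h import *
s=st(); c,p,d=snap('wrist','w12'); X=cloud(c,d)
T=s['position']
m=(p.max(2)<110)&(np.linalg.norm(X[...,:2]-T[:2],axis=-1)<.03)&(X[...,2]<T[2]+.03)&(X[...,2]>T[2]-.02)
P=X[m]*1e3
if len(P): print(len(P),P.min(0).round(1),P.max(0).round(1)); k=P[:,2]<T[2]*1e3; print(P[k].min(0),P[k].max(0)) if k.any() else 0
```

```text
t34.1 pos [511.3 -97.9 154. ] tipy deg 5.5 F [-0.3  0.5 -0.2] w 40.9 g 40.0
3451 [ 485.4 -112.6  153.9] [533.9 -78.8 183.9]
[531.78608526 -91.93648843 153.91782748] [531.78608526 -91.93648843 153.91782748]
```

View pics/w12.png

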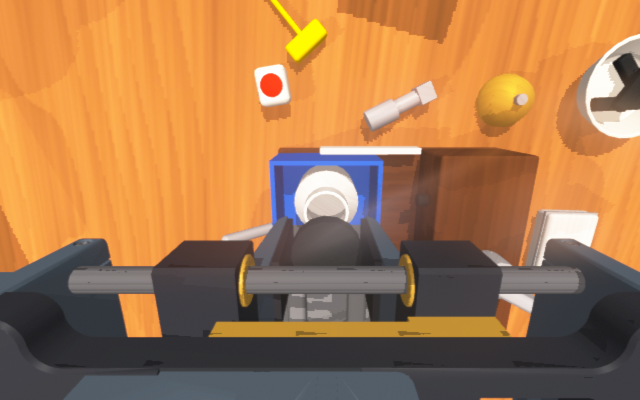

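send_rows([
  [0.005, -0.035, -0.3, 0],
  [0, 0, -0.4, 0],
  [0, 0, -0.2, 0],
  [0, 0, -0.1, 0],
  [0, 0, 0, 0],
])

```text
time: 34.65
position: [0.5113, -0.1, 0.1036]
orientation: [[-0.095, 0.995, -0.001], [0.995, 0.095, 0.0], [0.0, -0.001, -1.0]]
force: [-0.0, -0.0, -0.7]
width: 0.449
gripper_force: 40.0
```

send_rows([
  [0, 0, -0.1, 0],
  [0, 0, -0.1, 0],
  [0, 0, -0.08, 0],
  [0, 0, -0.06, 0],
  [0, 0, 0, 0],
])

```text
time: 35.15
position: [0.5113, -0.1001, 0.0865]
orientation: [[-0.095, 0.995, -0.001], [0.995, 0.095, 0.0], [0.0, -0.001, -1.0]]
force: [0.4, -0.0, -1.2]
width: 0.446
gripper_force: 40.0
```

send_rows([
  [0, 0, -0.03, 0],
  [0, 0, -0.02, 0],
  [0, 0, 0, 0],
  [0, 0, 0, 0],
  [0, 0, 0, 0],
])

```text
time: 35.65
position: [0.5121, -0.1002, 0.0857]
orientation: [[-0.095, 0.995, 0.002], [0.995, 0.095, -0.0], [-0.0, 0.002, -1.0]]
force: [-0.7, 0.2, 6.3]
width: 0.448
gripper_force: 40.0
```

send_rows([
  [0, 0, -0.02, 0],
  [0, 0, 0, 0],
  [0, 0, 0, 0],
  [0, 0, 0, 0],
  [0, 0, 0, 0],
])

```text
time: 36.15
position: [0.5128, -0.1001, 0.0857]
orientation: [[-0.095, 0.995, 0.004], [0.995, 0.095, -0.0], [-0.001, 0.004, -1.0]]
force: [-2.1, 1.5, 12.5]
width: 0.45
gripper_force: 40.0
```

send_rows([
  [0, 0, 0.02, 0],
  [0, 0, 0, 0],
  [0, 0, 0, 0],
  [0, 0, 0.2, 0],
  [0, 0, 0.5, 0],
], jaw=0.4)

```text
time: 36.65
position: [0.5099, -0.0998, 0.1183]
orientation: [[-0.095, 0.995, -0.005], [0.995, 0.095, 0.001], [0.002, -0.005, -1.0]]
force: [-0.7, 0.5, -0.3]
width: 0.6
gripper_force: 0.0
```

send_rows([
  [0, 0, 0.7, 0],
  [0, 0, 0.7, 0],
  [0, -0.4, 0.6, 0],
  [0, -0.7, 0, 0],
  [0, -0.7, 0, 0],
])

```text
time: 37.15
position: [0.5121, -0.191, 0.2216]
orientation: [[-0.097, 0.995, 0.003], [0.995, 0.097, -0.001], [-0.002, 0.003, -1.0]]
force: [0.4, 0.1, 0.2]
width: 0.597
gripper_force: 0.0
```

send_rows([
  [0, -0.6, 0, 0],
  [0, -0.4, 0, 0],
  [0, 0, 0, 0],
  [0, 0, 0, 0],
  [0, 0, 0, 0],
])

```text
time: 37.65
position: [0.5115, -0.2392, 0.2196]
orientation: [[-0.096, 0.995, -0.0], [0.995, 0.096, 0.001], [0.001, 0.0, -1.0]]
force: [0.4, -0.6, -0.2]
width: 0.599
gripper_force: 0.0
```

Run:
```python
from h import *
s=st(); c,p,d=snap('wrist','w13'); X=cloud(c,d)
def blob(n0,lo,hi,x0,x1,y0,y1,mn=60):
    m=((X[...,2]>lo)&(X[...,2]<hi)&(X[...,0]>x0)&(X[...,0]<x1)&(X[...,1]>y0)&(X[...,1]<y1)).astype(np.uint8)
    n,l,s,_=cv2.connectedComponentsWithStats(m)
    for k in range(1,n):
        if s[k,4]>mn:
            P=X[l==k]; rr=cv2.minAreaRect((P[:,:2]*1e3).astype(np.float32)); print(n0,s[k,4],'z',(np.percentile(P[:,2],[20,50,90])*1e3).round(1),np.round(rr[0],1),np.round(rr[1],1),round(rr[2],1))
blob('key',.122,.145,.46,.6,-.28,-.13)
blob('stopper',.095,.11,.46,.57,-.14,-.06)
blob('cam',.12,.13,.61,.72,-.25,-.05)
blob('pull',.08,.097,.38,.46,-.25,-.05)
blob('rim',.060,.067,.44,.64,-.3,-.03)
```

```text
t37.6 pos [ 511.5 -239.2  219.6] tipy deg 5.5 F [ 0.4 -0.6 -0.2] w 54.5 g 0.0
key 817 z [130.3 131.3 132.3] [ 542.  -165.7] [14.2 39.8] 5.4
key 793 z [130.3 131.2 132.3] [ 496.2 -171.2] [13.9 38.9] 5.2
key 686 z [130.2 131.2 132.4] [ 501.8 -229.1] [13.8 39. ] 4.8
key 693 z [130.1 131.2 132.3] [ 547.7 -225.8] [14.2 40.4] 4.7
stopper 1925 z [101.4 102.1 103.1] [ 513.3 -102.2] [40.9 40.9] 21.9
cam 926 z [122.5 123.3 124.4] [ 665.  -146.2] [12.4 56. ] 66.6
pull 1136 z [88.4 92.1 93.9] [ 439.7 -167.7] [22.2 79.6] 5.0
rim 471 z [61.4 63.5 66.3] [ 615.9 -150.6] [  1.8 207.4] 5.5
rim 1999 z [64.5 65.5 66.5] [ 514.8 -160.3] [107.5 199.7] 5.1
rim 601 z [61.3 63.2 66.1] [ 510.7 -105.2] [48.9 58.3] 68.0
rim 330 z [64.9 65.6 66.5] [ 571.  -210.8] [ 8.5 87.8] 2.7
```

View pics/w13.png

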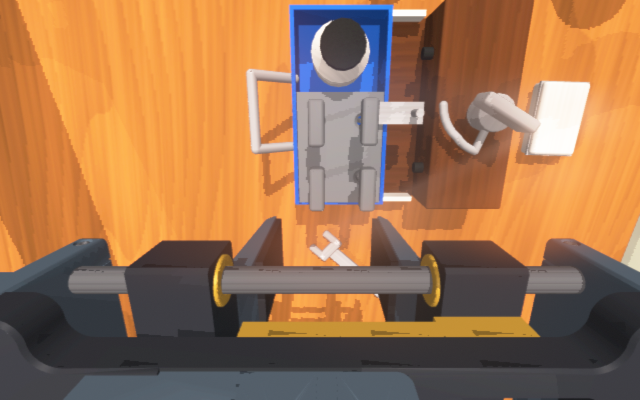

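send_rows([
  [0.3, 0.2, 0, 0.94],
  [0.3, 0.2, 0, 0.94],
  [0.3, 0.2, 0, 0.94],
  [0.3, 0.2, 0, 0.94],
  [0.3, 0.2, 0, 0.94],
], jaw=0.65)

```text
time: 38.2
position: [0.5871, -0.1885, 0.2196]
orientation: [[-0.488, 0.873, -0.0], [0.873, 0.488, 0.0], [0.0, 0.0, -1.0]]
force: [-0.3, -0.2, -0.2]
width: 0.348
gripper_force: 0.0
```

send_rows([
  [0.3, 0.2, 0, 0.94],
  [0.3, 0.2, 0, 0.94],
  [0.3, 0.2, 0, 0.94],
  [0.3, 0.2, 0, 0.94],
  [0.3, 0.06, 0, 0.94],
])

```text
time: 38.7
position: [0.6621, -0.1447, 0.2197]
orientation: [[-0.796, 0.605, -0.0], [0.605, 0.796, 0.001], [0.001, 0.0, -1.0]]
force: [0.4, -0.0, 0.6]
width: 0.351
gripper_force: 0.0
```

send_rows([
  [0.07, 0, 0, 0.94],
  [0, 0, 0, 0.94],
  [0, 0, 0, 0.94],
  [0, 0, 0, 0],
  [0, 0, 0, 0],
])

```text
time: 39.2
position: [0.665, -0.1463, 0.2196]
orientation: [[-0.917, 0.399, -0.0], [0.399, 0.917, 0.0], [0.0, 0.0, -1.0]]
force: [-0.3, 0.1, 0.6]
width: 0.352
gripper_force: 0.0
```

send_rows([
  [0, 0, -0.6, 0],
  [0, 0, -0.6, 0],
  [0, 0, -0.4, 0],
  [0, 0, 0, 0],
  [0, 0, 0, 0],
])

```text
time: 39.7
position: [0.6653, -0.147, 0.1399]
orientation: [[-0.917, 0.398, 0.0], [0.398, 0.917, 0.0], [-0.0, 0.0, -1.0]]
force: [0.7, 0.2, -0.2]
width: 0.349
gripper_force: 0.0
```

Run:
```python
from h import *
s=st(); print(s['joint_pos'].round(2)); c,p,d=snap('wrist','w14'); X=cloud(c,d)
m=((X[...,2]>.118)&(X[...,2]<.13)&(X[...,0]>.62)&(X[...,0]<.72)&(X[...,1]>-.22)&(X[...,1]<-.08)).astype(np.uint8)
n,l,q,_=cv2.connectedComponentsWithStats(m)
for k in range(1,n):
    if q[k,4]>60: P=X[l==k]; print([np.round(a,1) for a in cv2.minAreaRect((P[:,:2]*1e3).astype(np.float32))],np.median(P[:,2]))
```

```text
t39.7 pos [ 665.3 -147.   139.9] tipy deg 66.5 F [ 0.7  0.2 -0.2] w 31.8 g 0.0
[-0.23  0.53  1.41  0.    1.2  -1.4 ]
[array([ 664.4, -145.5]), array([11.9, 54.3]), np.float64(66.1)] 0.1233103418746843
```

View pics/w14.png

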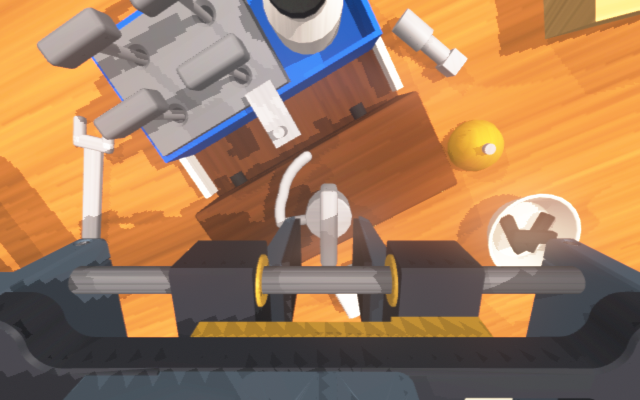

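The bar is centred between the fingers at (328,225), and the cam arm is visible at (295,185). Next I go down, grip the bar and open the cam.

send_rows([
  [0, 0.01, -0.4, 0],
  [0, 0, -0.3, 0],
  [0, 0, -0.14, 0],
  [0, 0, 0, 0],
  [0, 0, 0, 0],
])

```text
time: 40.25
position: [0.6659, -0.1468, 0.0989]
orientation: [[-0.917, 0.398, 0.002], [0.398, 0.917, -0.0], [-0.002, 0.0, -1.0]]
force: [0.1, -0.0, 0.3]
width: 0.353
gripper_force: 0.0
```

send_rows([
  [0, 0, 0, 0],
  [0, 0, 0, 0],
  [0, 0, 0, 0],
  [0, 0, 0, 0],
  [0, 0, 0, 0.3],
], jaw=1, newtons=25)

```text
time: 40.75
position: [0.6657, -0.1457, 0.0981]
orientation: [[-0.928, 0.373, 0.002], [0.373, 0.928, 0.001], [-0.001, 0.002, -1.0]]
force: [1.7, 4.7, 2.6]
width: 0.133
gripper_force: 25.0
```

send_rows([
  [0, 0, 0, 1],
  [0, 0, 0, 1],
  [0, 0, 0, 1],
  [0, 0, 0, 1],
  [0, 0, 0, 0.8],
])

```text
time: 41.25
position: [0.6658, -0.1454, 0.0981]
orientation: [[-0.999, -0.04, 0.002], [-0.04, 0.999, 0.002], [-0.002, 0.002, -1.0]]
force: [1.9, 5.1, 2.7]
width: 0.131
gripper_force: 25.0
```

send_rows([
  [0, 0, 0, 0.4],
  [0, 0, 0, 0.3],
  [0, 0, 0, 0.2],
  [0, 0, 0, 0],
  [0, 0, 0, 0],
])

```text
time: 41.75
position: [0.6658, -0.1454, 0.0981]
orientation: [[-0.994, -0.113, 0.002], [-0.113, 0.994, 0.003], [-0.002, 0.002, -1.0]]
force: [1.2, 4.8, 2.3]
width: 0.13
gripper_force: 25.1
```

Run:
```python
from h import *
s=st(); print(s['torque'].round(2),s['joint_pos'].round(2))
```

```text
t41.8 pos [ 665.8 -145.4   98.1] tipy deg 96.5 F [1.2 4.8 2.3] w 11.9 g 25.1
[ 1.05 -0.38 -0.67] [-0.23  0.57  1.46  0.    1.11 -1.92]
```

send_rows([
  [0, 0, 0, 0],
  [0, 0, 0, 0],
  [0, 0, 0.3, 0],
  [0, 0, 0.8, 0],
  [0, 0, 0.8, 0],
], jaw=0.65)

```text
time: 42.25
position: [0.6639, -0.1473, 0.1921]
orientation: [[-0.993, -0.115, -0.004], [-0.115, 0.993, -0.0], [0.004, 0.0, -1.0]]
force: [0.1, -0.4, 1.0]
width: 0.352
gripper_force: 0.0
```

send_rows([
  [-0.4, 0, 0.7, -0.2],
  [-0.7, -0.1, 0, 0],
  [-0.8, -0.1, 0, 0],
  [-0.8, -0.1, 0, 0],
  [-0.8, -0.1, 0, 0],
], jaw=1)

```text
time: 42.75
position: [0.4878, -0.1672, 0.2271]
orientation: [[-0.995, -0.098, -0.001], [-0.098, 0.995, -0.001], [0.001, -0.001, -1.0]]
force: [0.0, -1.6, -0.8]
width: 0.009
gripper_force: 0.0
```

send_rows([
  [-0.8, -0.1, 0, 0],
  [-0.7, -0.04, 0, 0],
  [-0.4, 0, 0, 0],
  [0, 0, 0, 0],
  [0, 0, 0, 0],
])

```text
time: 43.25
position: [0.3952, -0.1741, 0.2277]
orientation: [[-0.995, -0.097, 0.001], [-0.097, 0.995, -0.001], [-0.001, -0.001, -1.0]]
force: [0.7, 0.0, 0.1]
width: 0.004
gripper_force: 0.0
```

Run:
```python
from h import *
s=st(); c,p,d=snap('wrist'); X=cloud(c,d); print(c['origin'],s['joint_pos'].round(2))
ex=np.array([.9956,.094,0]); ey=np.array([-.094,.9956,0])
def rect(n0,lo,hi,x0,x1,y0,y1,mn=60):
    m=((X[...,2]>lo)&(X[...,2]<hi)&(X[...,0]>x0)&(X[...,0]<x1)&(X[...,1]>y0)&(X[...,1]<y1)).astype(np.uint8)
    n,l,q,_=cv2.connectedComponentsWithStats(m)
    for k in range(1,n):
        if q[k,4]>mn: P=X[l==k]; print(n0,q[k,4],[np.round(a,1) for a in cv2.minAreaRect((P[:,:2]*1e3).astype(np.float32))],(np.median(P[:,2])*1e3).round(1))
rect('pull',.078,.1,.38,.465,-.25,-.05); rect('cam',.115,.13,.62,.72,-.22,-.08)
c,p,d=snap('scene'); X=cloud(c,d); rect('scene cam',.116,.13,.62,.72,-.22,-.08,20)
```

```text
t43.2 pos [ 395.2 -174.1  227.7] tipy deg 95.5 F [0.7 0.  0.1] w 0.3 g 0.0
[ 0.31913833 -0.18207393  0.39908021] [-0.44  0.08  1.84 -0.    1.22 -2.11]
pull 212 [array([ 440.2, -200.7]), array([17. , 30.6]), np.float64(64.1)] 91.6
pull 259 [array([ 432.3, -138.3]), array([34.4, 19. ]), np.float64(48.6)] 92.0
scene cam 115 [array([ 664.7, -144.2]), array([57.2, 12.3]), np.float64(5.5)] 122.5
```

send_rows([
  [0, 0.04, -0.6, 0],
  [0, 0, -0.8, 0],
  [0, 0, -0.8, 0],
  [0, 0, -0.5, 0],
  [0, 0, -0.3, 0],
])

```text
time: 43.85
position: [0.3948, -0.1711, 0.0749]
orientation: [[-0.995, -0.098, -0.004], [-0.098, 0.995, 0.002], [0.003, 0.002, -1.0]]
force: [-0.5, 0.3, 0.4]
width: 0.004
gripper_force: 0.0
```

send_rows([
  [0, 0, 0, 0],
  [0.15, 0.014, 0, 0],
  [0.15, 0.014, 0, 0],
  [0.1, 0.01, 0, 0],
  [0.1, 0.01, 0, 0],
])

```text
time: 44.35
position: [0.4208, -0.1696, 0.0782]
orientation: [[-0.995, -0.098, 0.001], [-0.098, 0.995, -0.001], [-0.001, -0.001, -1.0]]
force: [-2.5, -1.2, 2.3]
width: 0.006
gripper_force: 1.2
```

send_rows([
  [0.1, 0.01, 0, 0],
  [0.1, 0.01, 0, 0],
  [0.1, 0.01, 0, 0],
  [0.1, 0.01, 0, 0],
  [0, 0, 0, 0],
])

```text
time: 44.85
position: [0.4413, -0.1671, 0.0775]
orientation: [[-0.995, -0.097, 0.002], [-0.097, 0.995, 0.0], [-0.002, -0.0, -1.0]]
force: [-0.2, 0.6, 0.7]
width: 0.004
gripper_force: 0.0
```

send_rows([
  [0.1, 0.01, 0, 0],
  [0.1, 0.01, 0, 0],
  [0.05, 0.005, 0, 0],
  [0.05, 0.005, 0, 0],
  [0, 0, 0, 0],
])

```text
time: 45.35
position: [0.4532, -0.1657, 0.0773]
orientation: [[-0.995, -0.098, -0.005], [-0.098, 0.995, 0.0], [0.005, 0.001, -1.0]]
force: [-7.5, -1.6, 5.4]
width: 0.007
gripper_force: 3.7
```

Run:
```python
from h import *
s=st(); c,p,d=snap('scene'); X=cloud(c,d)
m=((X[...,2]>.125)&(X[...,2]<.136)&(X[...,0]>.5)&(X[...,0]<.64)&(X[...,1]>-.28)&(X[...,1]<-.13)).astype(np.uint8)
n,l,q,_=cv2.connectedComponentsWithStats(m)
for k in range(1,n):
    if q[k,4]>30: P=X[l==k]; print(q[k,4],[np.round(a,1) for a in cv2.minAreaRect((P[:,:2]*1e3).astype(np.float32))])
```

```text
t45.4 pos [ 453.2 -165.7   77.3] tipy deg 95.6 F [-7.5 -1.6  5.4] w 0.6 g 3.7
82 [array([ 544.8, -224.1]), array([16.2, 40.9]), np.float64(8.4)]
79 [array([ 528.4, -166.8]), array([14.7, 39.5]), np.float64(12.2)]
87 [array([ 591.3, -218.9]), array([15. , 39.1]), np.float64(4.9)]
85 [array([ 577.7, -159.6]), array([14.5, 39.5]), np.float64(5.2)]
```

send_rows([
  [0.04, 0.004, 0, 0],
  [0.03, 0.003, 0, 0],
  [0.03, 0.003, 0, 0],
  [0, 0, 0, 0],
  [0, 0, 0, 0],
])

```text
time: 45.9
position: [0.4538, -0.1655, 0.0773]
orientation: [[-0.995, -0.099, -0.013], [-0.099, 0.995, -0.0], [0.013, 0.001, -1.0]]
force: [-18.0, -5.0, 13.2]
width: 0.004
gripper_force: 9.0
```

send_rows([
  [0.03, 0.003, 0, 0],
  [0.03, 0.003, 0, 0],
  [0, 0, 0, 0],
  [0, 0, 0, 0],
  [0, 0, 0, 0],
])

```text
time: 46.4
position: [0.4539, -0.1655, 0.0773]
orientation: [[-0.995, -0.1, -0.019], [-0.1, 0.995, -0.0], [0.019, 0.002, -1.0]]
force: [-24.7, -8.3, 18.3]
width: 0.002
gripper_force: 12.7
```

```bash
cat >> h.py <<'E'
def binx():
    s=st(); c,p,d=snap('scene'); X=cloud(c,d)
    def rr(lo,hi,x0,x1,y0,y1):
        m=((X[...,2]>lo)&(X[...,2]<hi)&(X[...,0]>x0)&(X[...,0]<x1)&(X[...,1]>y0)&(X[...,1]<y1)).astype(np.uint8); n,l,q,_=cv2.connectedComponentsWithStats(m)
        for k in range(1,n):
            if q[k,4]>30: print(q[k,4],[np.round(a,1) for a in cv2.minAreaRect((X[l==k][:,:2]*1e3).astype(np.float32))])
    rr(.125,.136,.5,.64,-.28,-.13); print('cam'); rr(.116,.13,.62,.72,-.22,-.08)
E
python3 -c "
from h import *
binx()"
```

```text
t46.4 pos [ 453.9 -165.5   77.3] tipy deg 95.7 F [-24.7  -8.3  18.3] w 0.2 g 12.7
83 [array([ 545.3, -223.2]), array([14.6, 37.5]), np.float64(5.1)]
80 [array([ 528.3, -166.7]), array([15.1, 40.1]), np.float64(4.9)]
89 [array([ 578.4, -160. ]), array([15.4, 39.5]), np.float64(6.0)]
88 [array([ 597.3, -218.9]), array([14.4, 39.6]), np.float64(4.5)]
cam
113 [array([ 665.1, -143.9]), array([56.5, 13.2]), np.float64(2.2)]
```

Run:
```python
from h import *
ex=np.array([.9956,.094]); ey=np.array([-.094,.9956])
z=np.load('pics/scene0.npz'); c0=eyes.camera_info('scene')
c,p,d=snap('scene','s15'); np.savez('pics/s15.npz',p=p,d=d)
for n,P,D in(('t0',z['p'],z['d']),('now',p,d)):
    X=cloud(c0,D); hsv=cv2.cvtColor(P,cv2.COLOR_BGR2HSV)
    a=(X[...,:2]@ex)*1e3; b=(X[...,:2]@ey)*1e3
    blue=cv2.inRange(hsv,(105,120,40),(130,255,255))>0
    m=blue&(abs(X[...,2]-.065)<.004)
    print(n,'blue rim along',np.percentile(a[m],[1,50,99]).round(1),m.sum())
    # grey insert extents
    g=(P.astype(int).max(2)-P.astype(int).min(2)<30)&(abs(X[...,2]-.068)<.004)&(a>400)&(a<640)&(b>-290)&(b<-160)
    print(' insert',np.percentile(a[g],[1,50,99]).round(1),g.sum())
    # flask/stopper
    f=(abs(X[...,2]-.09)<.015)&(abs(b+150)<28)&(a>450)&(a<600)
    print(' flask',np.percentile(a[f],[2,50,98]).round(1),f.sum())
    for u,v in[]: pass
cv2.imwrite('pics/s15c.png',cv2.resize(p[100:250,180:340],(640,600),interpolation=2))
```

```text
t0 blue rim along [473.5 501.2 549.6] 22
 insert [448.1 499.1 599.1] 988
 flask [481.6 503.2 518. ] 115
now blue rim along [512.5 534.3 589.6] 24
 insert [490.2 551.1 629.4] 895
 flask [460.1 547.7 563.6] 270
```

send_rows([
  [-0.3, -0.03, 0, 0],
  [-0.4, -0.04, 0, 0],
  [0, 0, 0.6, 0],
  [0, 0, 1, 0],
  [0, 0, 1, 0],
])

```text
time: 47.0
position: [0.4284, -0.1681, 0.2088]
orientation: [[-0.995, -0.097, 0.001], [-0.097, 0.995, 0.001], [-0.001, 0.001, -1.0]]
force: [2.0, -1.2, -0.4]
width: 0.006
gripper_force: 0.0
```

send_rows([
  [0.6, 0.06, 0.4, 0],
  [0.7, 0.06, 0, 0],
  [0.8, 0.06, 0, 0],
  [0.8, 0.06, 0, 0],
  [0.8, 0.06, 0, 0],
])

```text
time: 47.5
position: [0.6156, -0.1529, 0.2276]
orientation: [[-0.995, -0.097, 0.002], [-0.097, 0.995, 0.0], [-0.003, 0.0, -1.0]]
force: [-0.1, 0.1, -0.7]
width: 0.005
gripper_force: 0.0
```

send_rows([
  [0.6, 0, 0, 0],
  [0.6, 0, 0, 0],
  [0.3, 0, 0, 0],
  [0, 0, 0, 0],
  [0, 0, 0, 0],
])

```text
time: 48.0
position: [0.6881, -0.1531, 0.2269]
orientation: [[-0.995, -0.097, -0.0], [-0.097, 0.995, 0.001], [0.0, 0.001, -1.0]]
force: [-1.0, 0.2, -0.0]
width: 0.005
gripper_force: 0.0
```

Run:
```python
from h import *
s=st(); c,p,d=snap('wrist','w15'); np.savez('pics/w15.npz',p=p,d=d,**c); X=cloud(c,d)
def rr(n0,lo,hi,x0,x1,y0,y1,mn=60):
    m=((X[...,2]>lo)&(X[...,2]<hi)&(X[...,0]>x0)&(X[...,0]<x1)&(X[...,1]>y0)&(X[...,1]<y1)).astype(np.uint8); n,l,q,_=cv2.connectedComponentsWithStats(m)
    for k in range(1,n):
        if q[k,4]>mn: print(n0,q[k,4],[np.round(a,1) for a in cv2.minAreaRect((X[l==k][:,:2]*1e3).astype(np.float32))],(np.median(X[l==k][:,2])*1e3).round(1))
rr('key',.122,.145,.46,.65,-.29,-.13); rr('cam',.119,.13,.61,.72,-.25,-.05); rr('stop',.096,.11,.46,.62,-.14,-.06)
z=np.load('pics/w2.npz')
# map height grid (max z, mm) around pin / cam
def grid(X,x0,x1,y0,y1,st=.004):
    nx=int((x1-x0)/st); ny=int((y1-y0)/st); G=np.full((nx,ny),-1.)
    i=((X[...,0]-x0)/st).astype(int); j=((y1-X[...,1])/st).astype(int); ok=(X[...,0]>x0)&(i>=0)&(i<nx)&(j>=0)&(j<ny)&(X[...,1]<y1)&(X[...,2]<.14)
    np.maximum.at(G,(i[ok],j[ok]),X[...,2][ok]*1e3)
    for a in range(nx-1,-1,-1): print('%4d'%(1e3*(x0+a*st)),' '.join('%3d'%g if g>=0 else '  .' for g in G[a]))
print('now, cols y from -90 down');grid(X,.575,.70,-.21,-.09)
```

```text
t48.0 pos [ 688.1 -153.1  226.9] tipy deg 95.6 F [-1.   0.2 -0. ] w 0.4 g 0.0
key 651 [array([ 534.5, -226.1]), array([ 8.4, 39.9]), np.float64(7.7)] 130.7
key 423 [array([ 527.5, -169. ]), array([ 4.3, 39.4]), np.float64(5.8)] 129.0
key 916 [array([ 571.6, -162.4]), array([14.3, 39.4]), np.float64(6.1)] 131.0
key 875 [array([ 585.8, -216.9]), array([14. , 39.9]), np.float64(5.7)] 131.2
key 148 [array([ 643.8, -148.2]), array([11.8, 11.1]), np.float64(5.7)] 123.4
cam 734 [array([ 665. , -145.8]), array([54.6, 11.6]), np.float64(5.8)] 123.3
stop 1827 [array([548.7, -98.5]), array([41. , 41.2]), np.float64(45.3)] 102.0
now, cols y from -90 down
 695   .   .  70  70  70  70  71  70  71  71  71   .   .   .  71  72  71  71  71  72  71  72  71  71  72  71  71  71  71  71
 691  71  71  71  72  72  71  71  71  72  71  71   . 123 123 123  71  71  71  72  71  72  71  72  71  71  72  71  71  71  70
 687  71  71  71  71  71  71  71  72  72  72  72   . 124 124 124  72  71  72  71  72  71  72  71  72  71  73  71  71  71  72
 682  71  71  71  72  71  70  71  71  71  71  72   . 125 124 124  71  71  
[... 2725 characters left out ...]
 69  69  78  78  78  78  79  78  69  69  70  69  68  70  69  69  69  69  69
 591  67  66  14  14  14  15  14  15  14  14  69  68  76  78  78  77  77  78  77  69  69  70  69  69  69  69  69 124 129 131
 587  14  14  14  14  15  14  14  15  14  15  67  69  69  69  69  69  69  70  68  68  69  69  68  69  69  69 130 131 131 132
 583  14  14  16  14  14  15  14  14  14  14  68  69  69  69  70  70  69  68  69  69  70  69  69  69  69  69 131 131 132 132
 579  15  15  14  14  14  15  15  14  14  14  69  69  69  70  69  70  68  32  33 123 127 128 129  68  70  69 130 131 133 132
 575  62  63  62  62  60  15  14  15  15  15  68  69  69 131 132 131 132 132 133 132 132 132 132  69  69  69  69 130 130 129
```

Run:
```python
from h import *
ex=np.array([.9956,.094]); ey=np.array([-.094,.9956])
c,p,d=snap('scene'); z=np.load('pics/s15.npz')
for n,D in(('stop',z['d']),('now',d)):
    X=cloud(c,D)
    m=(X[...,2]>.096)&(X[...,2]<.108)&(X[...,0]>.5)&(X[...,0]<.6)&(abs(X[...,1]+.1)<.035)
    P=X[m]*1e3; print(n,m.sum(),[np.round(a,1) for a in cv2.minAreaRect(P[:,:2].astype(np.float32))],P.mean(0).round(1))
for f in('w13','w15'):
    if f=='w15':
        z=np.load('pics/w15.npz'); X=cloud({k:z[k] for k in('mtx','origin','attitude')},z['d']); p=z['p']
        hsv=cv2.cvtColor(p,cv2.COLOR_BGR2HSV); m=(abs(X[...,2]-.0655)<.003)&(cv2.inRange(hsv,(100,90,30),(130,255,255))>0)
        a=(X[...,:2]@ex)[m]*1e3; b=(X[...,:2]@ey)[m]*1e3; print('rim a',np.percentile(a,[.5,2,98,99.5]).round(1),'b',np.percentile(b,[.5,2,98,99.5]).round(1),'cam a',(np.array([665,-145.8])@ex).round(1),'b',(np.array([665,-145.8])@ey).round(1))
```

```text
stop 179 [array([556.1, -96.3]), array([40.1, 39. ]), np.float64(13.9)] [557.4 -95.3 101.6]
now 177 [array([547.3, -96.2]), array([43. , 39.1]), np.float64(17.4)] [549.3 -96.1 101.7]
rim a [486.8 487.  586.5 586.6] b [-307.7 -307.4 -108.6 -108.2] cam a 648.4 b -207.7
```

send_rows([
  [-0.45, 0.15, 0, 0],
  [0, 0, -0.5, 0],
  [0, 0, -0.8, 0],
  [0, 0, -0.6, 0],
  [0, 0, 0, 0],
], jaw=0.65)

```text
time: 48.6
position: [0.6618, -0.1453, 0.1284]
orientation: [[-0.995, -0.096, -0.009], [-0.097, 0.995, 0.002], [0.009, 0.003, -1.0]]
force: [-0.2, 0.1, -0.2]
width: 0.347
gripper_force: 0.0
```

send_rows([
  [0, 0, -0.4, 0],
  [0, 0, -0.28, 0],
  [0, 0, 0, 0],
  [0, 0, 0, 0],
  [0, 0, 0, 0],
])

```text
time: 49.1
position: [0.6661, -0.1461, 0.0998]
orientation: [[-0.995, -0.097, 0.002], [-0.097, 0.995, -0.0], [-0.002, -0.0, -1.0]]
force: [0.4, -0.4, 0.5]
width: 0.349
gripper_force: 0.0
```

send_rows([
  [0, 0, 0, 0],
  [0, 0, 0, 0],
  [0, 0, 0, 0],
  [0, 0, 0, 0],
  [0, 0, 0, 0],
], jaw=1, newtons=45)

```text
time: 49.6
position: [0.6656, -0.1454, 0.0988]
orientation: [[-0.995, -0.097, 0.0], [-0.097, 0.995, 0.001], [-0.0, 0.001, -1.0]]
force: [-0.3, 2.1, 3.5]
width: 0.13
gripper_force: 45.0
```

send_rows([
  [0, 0, 0, -0.6],
  [0, 0, 0, -0.9],
  [0, 0, 0, -0.9],
  [0, 0, 0, -0.9],
  [0, 0, 0, -0.9],
])

```text
time: 50.1
position: [0.6656, -0.1455, 0.0988]
orientation: [[-0.963, 0.269, 0.0], [0.269, 0.963, 0.001], [-0.0, 0.001, -1.0]]
force: [-0.8, 2.0, 3.0]
width: 0.129
gripper_force: 45.0
```

```bash
python3 -c "
from h import *
s=st();print(s['torque'].round(2))"
```

```text
t50.1 pos [ 665.6 -145.5   98.8] tipy deg 74.4 F [-0.8  2.   3. ] w 11.7 g 45.0
[0.45 0.01 0.05]
```

send_rows([
  [0, 0, 0, -0.9],
  [0, 0, 0, -0.9],
  [0, 0, 0, -0.9],
  [0, 0, 0, -0.9],
  [0, 0, 0, -0.9],
])

```text
time: 50.6
position: [0.6655, -0.1458, 0.0989]
orientation: [[-0.787, 0.617, 0.0], [0.617, 0.787, 0.0], [-0.0, 0.0, -1.0]]
force: [-1.7, 1.9, 2.3]
width: 0.129
gripper_force: 45.0
```

send_rows([
  [0, 0, 0, -0.9],
  [0, 0, 0, -0.9],
  [0, 0, 0, -0.9],
  [0, 0, 0, -0.9],
  [0, 0, 0, -0.9],
])

```text
time: 51.1
position: [0.6653, -0.146, 0.0989]
orientation: [[-0.492, 0.871, -0.0], [0.871, 0.492, -0.0], [-0.0, -0.0, -1.0]]
force: [-2.1, 1.5, 2.6]
width: 0.132
gripper_force: 45.0
```

```bash
python3 -c "
from h import *
s=st();print(s['torque'].round(2)); binx()"
```

```text
t51.1 pos [ 665.3 -146.    98.9] tipy deg 29.4 F [-2.1  1.5  2.6] w 12.0 g 45.0
[0.29 0.09 0.3 ]
t51.1 pos [ 665.3 -146.    98.9] tipy deg 29.4 F [-2.1  1.5  2.6] w 12.0 g 45.0
49 [array([ 526.8, -161.9]), array([15.4, 28.6]), np.float64(1.6)]
cam
```

send_rows([
  [0, 0, 0, -0.8],
  [0, 0, 0, -0.8],
  [0, 0, 0, -0.8],
  [0, 0, 0, -0.8],
  [0, 0, 0, -0.5],
])

```text
time: 51.65
position: [0.6651, -0.146, 0.0989]
orientation: [[-0.192, 0.981, -0.001], [0.981, 0.192, -0.0], [-0.0, -0.001, -1.0]]
force: [-1.8, 1.5, 3.9]
width: 0.132
gripper_force: 45.0
```

send_rows([
  [0, 0, 0, -0.3],
  [0, 0, 0, -0.2],
  [0, 0, 0, -0.2],
  [0, 0, 0, 0],
  [0, 0, 0, 0],
])

```text
time: 52.15
position: [0.6652, -0.146, 0.0989]
orientation: [[-0.136, 0.991, -0.001], [0.991, 0.136, -0.001], [-0.001, -0.001, -1.0]]
force: [-2.1, 1.5, 4.9]
width: 0.131
gripper_force: 45.3
```

```bash
python3 -c "
from h import *
s=st();print(s['torque'].round(2))"
```

```text
t52.1 pos [ 665.2 -146.    98.9] tipy deg 7.8 F [-2.1  1.5  4.9] w 11.9 g 45.3
[0.31 0.46 1.21]
```

send_rows([
  [0, 0, 0, 0.2],
  [0, 0, 0, 0],
  [0, 0, 0, 0],
  [0, 0, 0.3, 0],
  [0, 0, 0.6, 0],
], jaw=0.65)

```text
time: 52.65
position: [0.664, -0.1458, 0.1407]
orientation: [[-0.148, 0.989, -0.006], [0.989, 0.148, 0.001], [0.002, -0.006, -1.0]]
force: [0.6, -0.1, 0.3]
width: 0.352
gripper_force: 0.0
```

send_rows([
  [0, 0, 0.8, 0],
  [-0.3, -0.4, 0.8, 0],
  [-0.6, -0.6, 0, 0],
  [-0.6, -0.5, 0, 0],
  [-0.5, -0.2, 0, 0],
])

```text
time: 53.15
position: [0.5642, -0.2331, 0.2235]
orientation: [[-0.147, 0.989, 0.001], [0.989, 0.147, -0.001], [-0.001, 0.0, -1.0]]
force: [-0.2, -0.0, -0.2]
width: 0.351
gripper_force: 0.0
```

send_rows([
  [0, 0, 0, 0],
  [0, 0, 0, 0],
  [0, 0, 0, 0],
  [0, 0, 0, 0],
  [0, 0, 0, 0],
])

```text
time: 53.65
position: [0.5663, -0.2304, 0.2231]
orientation: [[-0.15, 0.989, -0.0], [0.989, 0.15, 0.0], [0.0, -0.0, -1.0]]
force: [1.2, -0.3, -0.0]
width: 0.347
gripper_force: 0.0
```

Run:
```python
from h import *
s=st(); c,p,d=snap('wrist','w16'); X=cloud(c,d)
def rr(n0,lo,hi,x0,x1,y0,y1,mn=60):
    m=((X[...,2]>lo)&(X[...,2]<hi)&(X[...,0]>x0)&(X[...,0]<x1)&(X[...,1]>y0)&(X[...,1]<y1)).astype(np.uint8); n,l,q,_=cv2.connectedComponentsWithStats(m)
    for k in range(1,n):
        if q[k,4]>mn: print(n0,q[k,4],[np.round(a,1) for a in cv2.minAreaRect((X[l==k][:,:2]*1e3).astype(np.float32))],(np.median(X[l==k][:,2])*1e3).round(1))
rr('key',.124,.145,.46,.63,-.29,-.13); rr('cam',.118,.13,.64,.72,-.25,-.05); rr('stop',.096,.11,.46,.62,-.14,-.06)
ex=np.array([.9956,.094])
hsv=cv2.cvtColor(p,cv2.COLOR_BGR2HSV); m=(abs(X[...,2]-.0655)<.003)&(cv2.inRange(hsv,(100,90,30),(130,255,255))>0)
a=(X[...,:2]@ex)[m]*1e3; print('rim a',np.percentile(a,[.5,2,98,99.5]).round(1))
c,p,d=snap('top'); X=cloud(c,d)
for n,u,v in[('bell',314,179),('lamp',316,268),('crank',318,218),('tin',371,141)]: print(n,(X[v,u]*1e3).round())
z=np.load('pics/top0.npz'); df=cv2.absdiff(p,z['p']).max(2)
for n,x0,y0,x1,y1 in[('tin',352,128,392,156),('dish',286,118,328,156),('bell',301,166,328,192),('crank',306,202,332,234),('lamp',306,258,328,280),('padlock',145,212,174,252),('wrench',440,188,492,250)]: print(n,'changed frac',(df[y0:y1,x0:x1]>40).mean().round(3))
```

```text
t53.6 pos [ 566.3 -230.4  223.1] tipy deg 8.6 F [ 1.2 -0.3 -0. ] w 31.5 g 0.0
key 780 [array([ 527.7, -169.1]), array([13.8, 39.9]), np.float64(7.2)] 130.7
key 747 [array([ 577.1, -161.7]), array([13.9, 39.9]), np.float64(5.2)] 131.1
key 655 [array([ 591.3, -215.8]), array([14.1, 39.4]), np.float64(5.6)] 131.2
key 665 [array([ 536.4, -226.2]), array([14.3, 39.8]), np.float64(4.7)] 131.1
cam 935 [array([ 664.9, -146. ]), array([12.2, 55.4]), np.float64(9.9)] 123.2
stop 1847 [array([554.8, -98.1]), array([40.8, 41. ]), np.float64(20.4)] 102.0
rim a [492.5 492.8 592.3 592.5]
bell [675.   8.  26.]
lamp [447.   0.  26.]
crank [575.  -3.  17.]
tin [ 780. -141.   23.]
tin changed frac 0.0
dish changed frac 0.0
bell changed frac 0.0
crank changed frac 0.022
lamp changed frac 0.031
padlock changed frac 0.002
wrench changed frac 0.799
```

Run:
```python
from h import *
c,p,d=snap('scene'); z=np.load('pics/s15.npz'); z0=np.load('pics/scene0.npz')
for n,D,P in(('stop',z['d'],z['p']),('now',d,p)):
    X=cloud(c,D)
    m=(X[...,2]>.096)&(X[...,2]<.108)&(X[...,0]>.5)&(X[...,0]<.6)&(abs(X[...,1]+.1)<.035)
    v,u=np.nonzero(m); print(n,m.sum(),(X[m].mean(0)*1e3).round(1),'px',u.mean().round(2),v.mean().round(2))
    g=(P.max(2)<60)&(abs(X[...,2]-.1)<.012)&(abs(X[...,1]+.1)<.04)&(abs(X[...,0]-.55)<.04)
    v,u=np.nonzero(g); print('  dark',g.sum(),u.mean().round(2),v.mean().round(2))
X=cloud(c,d); df=cv2.absdiff(p,z0['p']).max(2)
print('wrench changed',(df[155:205,150:222]>40).mean())
```

```text
stop 179 [557.4 -95.3 101.6] px 282.78 172.3
  dark 0 nan nan
now 179 [555.5 -95.9 101.7] px 282.75 171.65
  dark 0 nan nan
wrench changed 0.2025<stdin>:8: RuntimeWarning: Mean of empty slice.
  ret = ret.dtype.type(ret / rcount)
```

send_rows([
  [0, 0.2, 0.8, 0],
  [-0.4, 0.6, 0.6, 0],
  [-0.7, 0.8, 0, 0],
  [-0.7, 0.8, 0, 0],
  [-0.7, 0.8, 0, 0],
])

```text
time: 54.3
position: [0.4456, -0.0767, 0.2936]
orientation: [[-0.148, 0.989, 0.001], [0.989, 0.148, 0.0], [0.0, 0.001, -1.0]]
force: [1.4, 1.0, 0.2]
width: 0.351
gripper_force: 0.0
```

send_rows([
  [-0.4, 0.8, 0, 0],
  [0, 0.8, 0, 0],
  [0, 0.5, 0, 0],
  [0, 0, 0, 0],
  [0, 0, 0, 0],
])

```text
time: 54.8
position: [0.4268, 0.027, 0.2936]
orientation: [[-0.15, 0.989, 0.0], [0.989, 0.15, -0.001], [-0.001, 0.0, -1.0]]
force: [0.1, -0.4, -0.2]
width: 0.348
gripper_force: 0.0
```

Run:
```python
from h import *
for n in('scene','top'):
    c,p,d=snap(n,n+'end'); z0=np.load(f'pics/{n}0.npz'); df=cv2.absdiff(p,z0['p']).max(2)
    print(n,'wrench',[(df[155:205,150:222] if n=='scene' else df[188:250,440:492]).__gt__(40).mean().round(3)])
    if n=='top':
        X=cloud(c,d)
        for k,x0,y0,x1,y1 in[('dish',286,118,328,156),('bell',301,166,328,192),('crank',306,202,332,234),('lamp',306,258,328,280),('padlock',145,212,174,252)]: print(k,(df[y0:y1,x0:x1]>40).mean().round(3))
        m=(X[...,2]>.118)&(X[...,2]<.13)&(X[...,0]>.63)&(X[...,0]<.7)&(abs(X[...,1]+.146)<.04); print('cam',[np.round(a,1) for a in cv2.minAreaRect((X[m][:,:2]*1e3).astype(np.float32))])
        for a,b in((.5277,-.1691),(.5771,-.1617),(.5913,-.2158),(.5364,-.2262),(.5548,-.0981)):
            u,v=proj(c,[a,b,.13]); print((X[int(v+.5),int(u+.5)]*1e3).round())
```

```text
scene wrench [np.float64(0.021)]
top wrench [np.float64(0.011)]
dish 0.0
bell 0.0
crank 0.343
lamp 0.862
padlock 0.002
cam [array([ 664.2, -144.3]), array([12.3, 54.1]), np.float64(9.4)]
[ 528. -169.  129.]
[ 578. -161.  127.]
[ 592. -215.  129.]
[ 535. -227.  133.]
[ 560. -100.  100.]
```

Wrench unmoved (the earlier change was the arm's occlusion and shadow); everything is in place.

```bash
python3 -c "
from h import *
print(order.hand_in())"
```

```text
the job is handed in; nothing more can be done
None
```

The job is handed in: all four keys are fully down in the tubes, the stopper is home in the flask, the bin is pushed in to within about 1–2 mm of the dock by camera, and the cam is at its locked stop (about 1.5 rad). No bystander was moved, though the two yellow look-alikes toppled, most likely by themselves because they stood unsupported.

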